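# Load a lug bracket in the tilted weld jig and arm the weld circuit

## Robot

A 6-joint arm with a two-finger parallel gripper is mounted at the origin on the work surface. World frame = base frame: x ahead of the robot, y to its left, z up, the work surface at z = 0. Lengths are in m, angles in degrees, forces in N, time in s.
With the tool pointing down it reaches from about 0.4 to 0.825 m from the base axis. Payload 7 kg.
Tool frame: the origin (TCP) lies at the very end of the fingers, on their centre line; the grasp point (between the pads) lies behind it (r.grasp_offset is the z of the grasp point in the tool frame, in m); z points along the fingers, y is the direction in which the jaws open and shut (so a half turn about z gives the same grasp; the last joint's range is limited). The gripper opens to 88 mm and grips with 3 to 60 N. Pads are 19 mm wide; open, the fingers measure 130 mm over their backs; the gripper's body (78 mm by 193 mm) begins 47 mm behind the grasp point.
Start: joints at [-48.982, 20.546, 0.682, 0, -70.136, -16.507], TCP at [0.28, -0.614, 0.227] pointing down, gripper open.
Joint ranges: [-176.03, 176.03], [-82.01, 121.73], [-58.28, 71.71], [-173.87, 95.51], [-174.79, -0.11], [-173.66, 173.66]. Speed limits (degrees/s): [136.94, 136.94, 172.46, 180, 180, 180].

## Interface

Orientations are given as [roll, pitch, yaw] about the fixed x, y, z axes, in that order (R = Rz(yaw) Ry(pitch) Rx(roll)).
In Python, from plant import r gives the robot as it stands. The module is installed in compiled form; this text tells all that it offers.
- The arm moves only by the tool servo_tool, never from a script. Its argument "targets" is a list of rows, each an object of numbers: "dx", "dy", "dz": the shift along the world's x, y, z in cm; "spin": the turn about the world's z in rad; "grip": the opening in per cent of the stroke, from 0 (shut) to 100 (fully open). A call has exactly 10 rows; each row is the pose to reach, as a shift and turn from the pose commanded when the call began; what a row does not reach only later rows make up. A row lasts 1/12 s, in which the tool goes at most 41.7 mm and 7.16 degrees, less where a joint would pass 70% of its speed; a pose out of reach is approached as far as the arm can. A call with a gripper value outside its range is refused whole. The fingers move at their own pace and stop on an object; "squeeze" is the grip in N (left out, the last holds). Time passes only in rows, so rows that repeat a pose let the fingers close, or fill a call up. It gives the time, the measured TCP pose, the force and the opening at its end, in the units of the state.
- r.get_state(): the state, without advancing time (a new reading comes with each control period).
- r.capture(name): name is "scene" or "top"; returns the picture (384x512x3 uint8, blue, green, red); there is no depth.
- r.get_calibration(name): a dict with "K" (3x3 intrinsics, pixels), "k1" (the pictures are not rectified: a ray, as slopes to the right and down, at radius r is drawn at 1 + k1 r^2 times it, then the intrinsics apply), "extrinsics" (4x4, takes a point from camera to world coordinates). Camera axes: x right, y down, z forward; pixel columns grow to the right and rows downward; lengths in m; the calibration is good to about 2 mm. A picture is of the moment at which its call begins. get_calibration takes no time and is no camera call.
- r.close_job(): hands the job in, once; it reports no verdict.
Trained networks look in the newest picture that a camera, given by its name, has taken for a name from the list of things; names that differ only in an ending like _2 or _b are one class to them, and where a whole thing is asked for, a point or a joint stands for the part that bears it (a point fixed in the world has none). Each returns a list of dicts, best first, with "p" (0 to 1); they miss things now and then, are a little off and sometimes report something else, mostly with a low value. They report only what shows in the picture. A call takes as long as a camera call. They do not tell look-alikes from the thing itself.
- r.cut_out(name, camera): "mask" (384x512 bool, what is visible of it) and "extent" ([left, top, right, bottom] in pixels, round what is visible of it).
The state is a dict: "time_s": time; "joints": joint angles; "qd": joint speeds; "joint_torque": joint torques, N m; "tcp_pos": TCP position; "eef_rot": TCP orientation; "contact_force": force on the tool from outside, world axes, zero at the start; "moment": the same for the moment, N m; "gripper_width": finger opening in m.
Only numpy, scipy, OpenCV 4.12 (cv2) and the standard library are available. Lean on these libraries where they do the work, as an engineer would, in place of code of your own. Each camera call takes 0.05 s, during which the arm holds its last target. There are 200 camera calls.

## Task

Load the lug bracket into the tilted welding jig: turn it so that its cut-off corner matches the pocket and set it down gently, without dropping it in, flat on the jig plate inside the cutout, and let go. Only then arm the weld circuit: swing the cover of the switch box well open, throw the toggle under it right over to its other side, and swing the cover fully shut again. Leave everything else on the bench where it is.

Things in the scene. Friction and masses are not known exactly. Their poses are not given: they have to be found in the camera images.
- bracket_lug (a point): loose steel lug bracket, 0.5 kg, foot down on the bench: this is the middle of its upright lug, 32 mm above its underside, the place to hold it. z up from the foot, x across the lug's thickness, y along its width. Lug: plate 12 mm thick, 44 mm wide, half-round top, 18 mm eye, from 10 to 54 mm above the underside. Lies turned up to 110 degrees either way
- bracket_foot (a point): middle of the underside of the bracket's foot, +6 mm x and +8 mm y from the lug's middle; same axes. Foot: plate 64 mm (x) by 84 mm (y), 10 mm thick, only its +x +y corner cut off at 45 degrees, 26 mm along each edge (the middle is that of the uncut 64 x 84 mm)
- nest: the jig's pocket. Origin: its centre, on the plate face where the foot rests, 95 mm above the bench. z square to the plate, which leans back 30 degrees and faces the robot's side; x up the slope, y level. Bracket home: foot origin and axes equal these. Inside 68 mm (x) by 88 mm (y), +x +y corner cut to match, 2 mm gap all round, cut in a dark steel nest plate 7 mm thick; 3 mm 45-degree lead-in at the top edge
- jig: the jig's steel base, 170 mm (x) by 200 mm (y), fixed to the bench; it carries the tilted aluminium plate (150 mm up the slope by 168 mm) between two grey cheeks 112 mm high. Origin: middle of its underside, straight below the nest's origin; x is the level heading of the nest's x. Place and heading (within 20 degrees) change
- switch_box: grey switch box fixed to the bench, 140 mm (x) by 116 mm (y), flat top 58 mm high with the covered toggle on it. Origin: middle of its underside, z up. The toggle pivots 4 mm above the middle of the top, in a bush 16 mm across and 7 mm high. Place and heading (within 20 degrees) change
- cover_hinge (a point): middle of the cover's hinge pin, fixed to the box: 34 mm from the box's middle towards +x and 20 mm above its top; the pin runs along y; axes as the box
- switch_cover (a joint): angle of the aluminium cover, rad: 0 shut, 2.3 fully open; its free front end (at the box's -x side) swings up and over towards +x. The stiff hinge keeps it at any angle; about 1 N at the front end moves it
- cover_grip (a point): middle between the cover's flat sides near its front end; shut, 52 mm to -x of the pin and 6 mm above it; axes turn with the cover. Cover: 46 mm wide (y), 66 mm long from the pin, shut its top is 44 mm over the box's top and its walls reach down to 1 mm over it; 3 mm walls, open below, thumb lip 8 mm out at the front top. Pinched across the sides it turns in the grip, lagging up to 0.4 rad
- switch_toggle (a joint): angle of the steel toggle lever, rad: 0 off, leaning 0.38 rad to the box's -y side; 0.76 on, leaning as far to +y; stays where it is left (no snap), takes about 1.3 N at its tip; push it over to its stop
- toggle_tip (a point): centre of the toggle's ball end (9 mm across), 28 mm from the pivot, on a lever 7 mm thick; axes turn with the lever, z along it
- magnet: flat welding magnet, a 60 mm square 15 mm thick with one corner cut off, no lug, lying between the task things; leave it alone. Origin: middle of its underside
- paste_tin: small grey jar with a steel cap, 58 mm across, 45 mm high, standing between the task things; leave it alone. Origin: middle of its underside
- spray_can: spray can, 58 mm across, about 170 mm high, standing beyond the work; leave it alone. Origin: middle of its underside
- wire_brush: wire brush, 260 mm long, lying at one side; leave it alone. Origin: near its middle, at the table
- chip_hammer: chipping hammer, 270 mm long, lying at one side; leave it alone. Origin: near its middle, at the table
- g_clamp: screw clamp lying flat, about 240 mm by 130 mm, 22 mm high, beyond the work; leave it alone. Origin: near its middle, at the table
Things that resemble listed ones, but are neither listed nor needed, are in the scene too. What is shaped like the part that bears bracket_lug but pink or red is not meant.

How it is judged (in metres and radians):
On the way, in this order (a step that is already met when the one before it is completed fails the run):
1. the bracket lies home in the pocket, released and still, with the switch off and its cover shut (x of bracket_foot in the frame of nest between -0.0045 and 0.0045 m and y of bracket_foot in the frame of nest between -0.0045 and 0.0045 m and z of bracket_foot in the frame of nest between -0.004 and 0.0025 m and x of bracket_lug in the frame of nest between -0.012 and 0 m and y of bracket_lug in the frame of nest between -0.0145 and -0.0015 m and angle between the x axis of bracket_lug and the x axis of nest, either way round below 0.12 rad and angle between the z axis of bracket_lug and the z axis of nest, either way round below 0.06 rad and contact force between bracket and the fingers below 0.2 N and linear speed of bracket below 0.03 m/s and value of joint each of switch_toggle, switch_cover below 0.2 rad), for 0.2 s.
2. the cover is swung open past 70 degrees, with the bracket still home (x of bracket_foot in the frame of nest between -0.0045 and 0.0045 m and y of bracket_foot in the frame of nest between -0.0045 and 0.0045 m and z of bracket_foot in the frame of nest between -0.004 and 0.0025 m and x of bracket_lug in the frame of nest between -0.012 and 0 m and y of bracket_lug in the frame of nest between -0.0145 and -0.0015 m and angle between the x axis of bracket_lug and the x axis of nest, either way round below 0.12 rad and angle between the z axis of bracket_lug and the z axis of nest, either way round below 0.06 rad and value of joint switch_cover above 1.2 rad), for 0.2 s.
3. the toggle is thrown over (x of bracket_foot in the frame of nest between -0.0045 and 0.0045 m and y of bracket_foot in the frame of nest between -0.0045 and 0.0045 m and z of bracket_foot in the frame of nest between -0.004 and 0.0025 m and x of bracket_lug in the frame of nest between -0.012 and 0 m and y of bracket_lug in the frame of nest between -0.0145 and -0.0015 m and angle between the x axis of bracket_lug and the x axis of nest, either way round below 0.12 rad and angle between the z axis of bracket_lug and the z axis of nest, either way round below 0.06 rad and value of joint switch_toggle above 0.55 rad), for 0.2 s.
At the end, for the whole second after the job is handed in: Bracket home in the pocket, cut corners matching: foot within 4.5 mm of the pocket's origin in x and y, at most 2.5 mm off the plate, within 0.12 rad of turn and 0.06 rad of tilt, released, at rest; toggle on (over 0.55 rad); cover shut (under 0.1 rad) and still (all of step 3 and contact force between bracket and the fingers below 0.2 N and linear speed of bracket below 0.03 m/s and value of joint switch_cover below 0.1 rad and velocity of joint switch_cover between -0.05 and 0.05 rad/s); the robot touches nothing.
It fails at once if another loose thing on the bench (magnet, tin, can, brush, hammer, clamp) is moved more than 30 mm (distance of any of magnet, paste_tin, spray_can, wire_brush, chip_hammer, g_clamp from where it was at the start of the episode above 0.03 m).
It fails at once if the bracket is dropped or thrown into the pocket (over 0.5 m/s within 30 mm of home) (linear speed of bracket above 0.5 m/s and distance between bracket_foot and nest below 0.03 m).
It also fails if it takes over 72 s, if anything falls off the work surface, if the arm or the gripper's body presses on something with over 40 N, if the wrist force passes 120 N, or if a joint passes its speed limit or range.

## Working session

There is one attempt and no reset: what is moved stays moved. The work goes in short steps, Python scripts to look and compute and a tool call to move; the robot and the scene stay as the last step left them, time stands still between calls to the robot, and variables do not carry over. Pictures are saved under pics/ and viewed, about 8 in all and at most 12, crops included, and the job is handed in when it is done.

Besides the shell and the picture viewer there is one more tool, called after "Emit:" as name(argument=value, ...) on one line, values as JSON. servo_tool: Moves the arm, as the interface text tells. Its arguments: {"type":"object","properties":{"targets":{"type":"array"},"squeeze":{"type":"number"}},"required":["targets"]}

```bash
mkdir -p pics; ls; cat > h.py <<'E'
import numpy as np, cv2
from plant import r
def cal(n):
    c=r.get_calibration(n); return np.array(c["K"]),c["k1"],np.array(c["extrinsics"])
def ray(n,uv,C=None):
    K,k1,E=C or cal(n); uv=np.atleast_2d(np.array(uv,float))
    d=(uv-[K[0,2],K[1,2]])/[K[0,0],K[1,1]]; s=d.copy()
    for _ in range(20): s=d/(1+k1*(s**2).sum(1,keepdims=True))
    v=np.c_[s,np.ones(len(s))]@E[:3,:3].T
    return E[:3,3],v
def atz(n,uv,z,C=None):
    o,v=ray(n,uv,C); return o+v*((z-o[2])/v[:,2])[:,None]
def proj(n,P,C=None):
    K,k1,E=C or cal(n); P=np.atleast_2d(P); p=(P-E[:3,3])@E[:3,:3]; s=p[:,:2]/p[:,2:]
    s=s*(1+k1*(s**2).sum(1,keepdims=True)); return s*[K[0,0],K[1,1]]+[K[0,2],K[1,2]]
def tri(na,ua,nb,ub,Ca=None,Cb=None):
    oa,va=ray(na,ua,Ca); ob,vb=ray(nb,ub,Cb); va=va[0]/np.linalg.norm(va[0]); vb=vb[0]/np.linalg.norm(vb[0])
    t=np.linalg.lstsq(np.c_[va,-vb],ob-oa,rcond=None)[0]
    a=oa+va*t[0]; b=ob+vb*t[1]; return (a+b)/2,np.linalg.norm(a-b)
E
python3 - <<'E'
from h import *
import numpy as np
np.set_printoptions(precision=3,suppress=True)
for n in("scene","top"):
    im=r.capture(n); cv2.imwrite(f"pics/{n}0.png",im); K,k1,E=cal(n); print(n,K[0],K[1],k1,E)
a=cv2.imread("pics/scene0.png");b=cv2.imread("pics/top0.png")
print(r.get_state(), r.grasp_offset)
for n in("scene","top"):
  for t in("bracket_lug","jig","nest","switch_box","switch_cover","magnet","paste_tin","switch_toggle"):
    try:
      for d in r.cut_out(t,n)[:3]: print(n,t,round(d["p"],2),d["extent"])
    except Exception as e: print(n,t,e)
E
```

```text
pics
scene [449.527   0.    255.111] [  0.    449.527 191.098] -0.060824106358680324 [[-0.129  0.764 -0.632  1.576]
 [ 0.992  0.099 -0.083  0.142]
 [-0.001 -0.637 -0.771  1.351]
 [ 0.     0.     0.     1.   ]]
top [357.921   0.    254.201] [  0.    357.921 196.242] -0.017863522148572213 [[-0.023 -0.991  0.13   0.402]
 [-1.     0.021 -0.015  0.022]
 [ 0.012 -0.13  -0.991  1.176]
 [ 0.     0.     0.     1.   ]]
{'time_s': 0.1, 'joints': array([-48.985,  20.588,   0.639,  -0.017, -70.136, -16.505]), 'qd': array([ 0.1  , -0.008,  0.182,  0.151,  0.015, -0.055]), 'joint_torque': array([ -0.001, -58.416,  29.375,   7.016,   0.01 ,  -0.   ]), 'tcp_pos': array([ 0.28 , -0.614,  0.226]), 'eef_rot': array([ 179.914,   -0.009, -155.496]), 'contact_force': array([ 0.436, -0.862, -0.415]), 'moment': array([-0.016, -0.01 ,  0.004]), 'gripper_width': 0.08766310239796127} -0.0188
scene bracket_lug 0.88 [133.5, 236.8, 161.0, 257.2]
scene bracket_lug 0.7 [158.2, 206.1, 181.2, 225.6]
scene bracket_lug 0.69 [177.7, 151.6, 191.3, 170.7]
scene jig 0.58 [224.1, 173.8, 290.9, 223.3]
scene nest 0.8 [233.2, 1
[... 379 characters left out ...]
cket_lug 0.87 [334.1, 155.0, 358.8, 185.6]
top jig 0.67 [217.9, 181.6, 287.6, 237.4]
top jig 0.52 [288.9, 239.1, 310.0, 259.0]
top nest 0.74 [221.6, 178.5, 283.5, 232.5]
top nest 0.64 [331.5, 194.7, 359.8, 223.0]
top switch_box 0.73 [188.7, 87.8, 233.9, 162.8]
top switch_box 0.7 [140.0, 185.0, 188.2, 238.2]
top switch_cover 0.97 [147.9, 198.6, 167.4, 221.5]
top magnet 0.78 [289.3, 238.7, 310.1, 257.8]
top magnet 0.3 [289.0, 117.1, 314.3, 152.2]
top paste_tin 0.47 [196.1, 241.2, 215.4, 258.1]
top paste_tin 0.42 [144.0, 199.9, 169.2, 224.4]
top switch_toggle 0.55 [196.4, 240.2, 216.9, 257.4]
top switch_toggle 0.51 [218.2, 178.3, 287.8, 239.1]
top switch_toggle 0.25 [330.1, 197.9, 359.8, 220.8]
```

View pics/scene0.png

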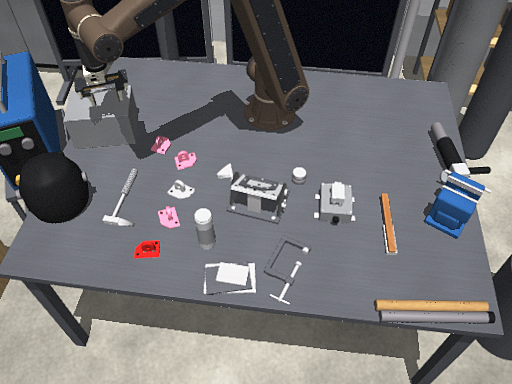

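View pics/top0.png

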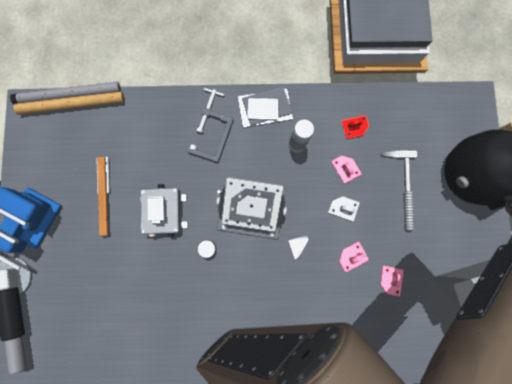

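```bash
python3 - <<'E'
import cv2,numpy as np
a=cv2.imread("pics/scene0.png");b=cv2.imread("pics/top0.png")
def c(im,x,y,w,h,W,H): return cv2.resize(im[y:y+h,x:x+w],(W,H),interpolation=cv2.INTER_CUBIC)
top=np.hstack([c(b,324,190,40,40,250,250),c(b,212,170,82,74,277,250),c(b,134,180,58,54,268,250)])
bot=np.hstack([c(a,160,172,40,40,250,250),c(a,222,166,74,66,277,250),c(a,310,174,50,56,268,250)])
o=np.vstack([top,bot]); print(o.shape); cv2.imwrite("pics/crops.png",o)
E
```

```text
(500, 795, 3)
```

View pics/crops.png

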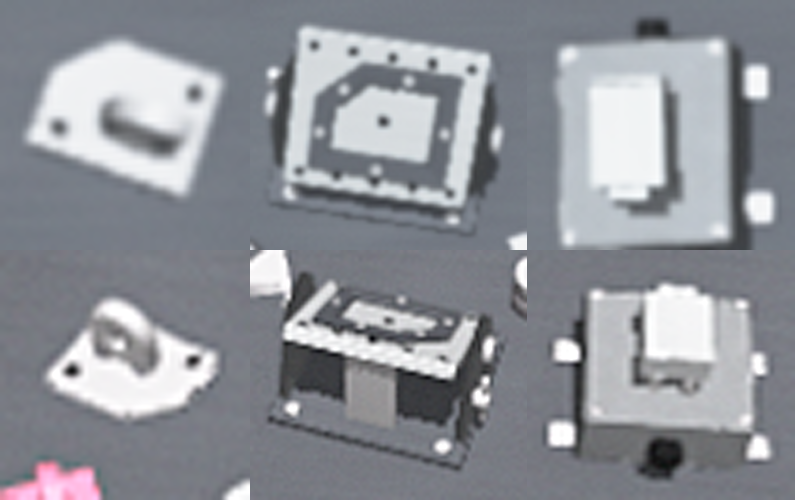

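```bash
cat > fit.py <<'E'
from h import *
from scipy.ndimage import map_coordinates, gaussian_filter
from scipy.optimize import minimize
T=np.radians(30)
def rz(a): c,s=np.cos(a),np.sin(a); return np.array([[c,-s,0],[s,c,0],[0,0,1]])
RT=np.array([[np.cos(T),0,-np.sin(T)],[0,1,0],[np.sin(T),0,np.cos(T)]]) # nest tilt
def rect(a,b,z,cut=0,inset=0):
    a,b=a/2,b/2
    p=[[a,-b],[-a,-b],[-a,b]]+([[a-cut,b],[a,b-cut]] if cut else [[a,b]])
    return np.c_[np.array(p,float),np.full(len(p),z)]
def sample(poly,n=60,keep=None):
    P=[]
    for i in range(len(poly)):
        if keep is not None and i not in keep: continue
        a,b=poly[i],poly[(i+1)%len(poly)]; t=np.linspace(.06,.94,n)[:,None]
        P.append(a+(b-a)*t)
    return np.vstack(P)
MM=1e-3
# (points, polarity weight): polarity + means brighter towards object's inside
def score(p,segs,imgs,tilt):
    x,y,z,yaw=p; R=rz(yaw)@(RT if tilt else np.eye(3)); s=0;tot=0
    for n,(g,C) in imgs.items():
        for pts,w,views in segs:
            if n not in views: continue
            c=pts.mean(0)
            A=proj(n,pts@R.T+[x,y,z],C)
            B=proj(n,(pts+PERP(pts)*4e-3)@R.T+[x,y,z],C)
            d=B-A; d/=np.linalg.norm(d,axis=1,keepdims=True)
            f=lambda q:map_coordinates(g,[q[:,1],q[:,0]],order=1)
            s+=w*np.mean(f(A+d*.9)-f(A-d*.9)); tot+=abs(w)
    return -s/tot
def PERP(pts): # inward normal of each sample, from neighbours
    n=60; out=[]
    for k in range(0,len(pts),n):
        e=pts[k+n-1]-pts[k]; q=np.cross([0,0,1.],e); q/=np.linalg.norm(q)
        if q@(-pts[k:k+n].mean(0))<0: q=-q
        out.append(np.repeat(q[None],n,0))
    return np.vstack(out)
def load(names,files):
    return {n:(gaussian_filter(cv2.cvtColor(cv2.imread(f),cv2.COLOR_BGR2GRAY).astype(float),.6),cal(n)) for n,f in zip(names,files)}
def fit(p0,segs,imgs,tilt=False,freez=False):
    best=None
    for dx in(-.006,0,.006):
      for dy in(-.006,0,.006):
        for da in(-.07,0,.07):
          q0=np.array(p0,float)+[dx,dy,0,da]
          if freez: f=lambda q:score(q,segs,imgs,tilt); s0=q0; sc=[.004,.004,.004,.04]
          else: f=lambda q:score([q[0],q[1],p0[2],q[2]],segs,imgs,tilt); s0=q0[[0,1,3]]; sc=[.004,.004,.04]
          sim=np.vstack([s0]+[s0+np.eye(len(s0))[i]*sc[i] for i in range(len(s0))])
          o=minimize(f,s0,method="Nelder-Mead",options=dict(initial_simplex=sim,xatol=1e-5,fatol=1e-3))
          if best is None or o.fun<best.fun: best=o
    return best.x,-best.fun
S=sample
V2=("scene","top")
BR=[(S(rect(64*MM,84*MM,10*MM,26*MM)),1,V2)]
BX=[(S(rect(140*MM,116*MM,0)),1,V2)]
NA=[(S(rect(150*MM,168*MM,0)),1,V2)]
NP=[(S(rect(68*MM,88*MM,0,27*MM)),1,V2)]
E
cat > m1.py <<'E'
from fit import *
np.set_printoptions(precision=4,suppress=True)
im=load(V2,["pics/scene0.png","pics/top0.png"])
def run(lbl,p0,segs,tilt):
    for v in (V2,("scene",),("top",)):
        x,s=fit(p0,segs,{k:im[k] for k in v},tilt); print(lbl,v,x[:2],np.degrees(x[-1]).round(1),round(s,1))
    x,s=fit(p0,segs,im,tilt,True); print(lbl,"freez",x[:3],np.degrees(x[-1]).round(1),round(s,1))
b=atz("top",[[345.5,208.5]],.01)[0]; print(b)
run("br",[b[0],b[1],0,np.radians(-17)],BR,False)
n=atz("top",[[252,207]],.095)[0]; print(n)
run("nestAl",[n[0],n[1],.095,np.radians(-8)],NA,True)
run("nestPk",[n[0],n[1],.095,np.radians(-8)],NP,True)
c=atz("top",[[160,212]],.058)[0]; print(c)
run("box",[c[0],c[1],.058,np.radians(2)],BX,False)
E
python3 m1.py
```

```text
[ 0.5071 -0.2941  0.01  ]
br ('scene', 'top') [ 0.5127 -0.2887] -22.5 61.9
br ('scene',) [ 0.514  -0.2908] -28.3 58.6
br ('top',) [ 0.5127 -0.2883] -21.7 67.1
br freez [ 0.5129 -0.2883  0.0011] -22.4 62.1
[0.5102 0.0136 0.095 ]
nestAl ('scene', 'top') [0.5167 0.0147] -9.9 56.6
nestAl ('scene',) [0.5282 0.0091] -9.1 84.8
nestAl ('top',) [0.5162 0.016 ] -10.0 75.3
nestAl freez [0.5178 0.0121 0.0833] -9.5 58.6
nestPk ('scene', 'top') [0.5123 0.0157] -10.0 61.6
nestPk ('scene',) [0.5105 0.0154] -7.9 58.9
nestPk ('top',) [0.5131 0.0159] -10.8 68.4
nestPk freez [0.5127 0.0159 0.0974] -9.8 62.7
[0.5044 0.3013 0.058 ]
box ('scene', 'top') [0.5097 0.3052] 1.3 59.0
box ('scene',) [0.5096 0.3051] 1.2 58.4
box ('top',) [0.5097 0.3049] 1.7 59.6
box freez [0.5097 0.3052 0.058 ] 1.3 59.0
```

Emit:
servo_tool(targets=[{"dx":4,"dy":5,"dz":0,"spin":-0.2,"grip":100},{"dx":6,"dy":8,"dz":0,"spin":-0.2,"grip":100},{"dx":8,"dy":11,"dz":-1,"spin":-0.3,"grip":100},{"dx":10,"dy":14,"dz":-2,"spin":-0.4,"grip":100},{"dx":12,"dy":17,"dz":-3,"spin":-0.5,"grip":100},{"dx":14,"dy":20,"dz":-4,"spin":-0.6,"grip":100},{"dx":16,"dy":23,"dz":-5,"spin":-0.7,"grip":100},{"dx":18.5,"dy":26.5,"dz":-6,"spin":-0.812,"grip":100},{"dx":21,"dy":30,"dz":-7,"spin":-0.812,"grip":100},{"dx":22.4,"dy":32,"dz":-8,"spin":-0.812,"grip":100}])

```text
time_s: 1.73
tcp_pos: [0.5058, -0.2918, 0.1468]
eef_rot: [180.0, 0.1, 158.0]
contact_force: [0.5, -0.4, 0.2]
gripper_width: 0.0875
```

Emit:
servo_tool(targets=[{"dx":0,"dy":0,"dz":-3,"grip":100},{"dx":0,"dy":0,"dz":-6,"grip":80},{"dx":0,"dy":0,"dz":-9,"grip":80},{"dx":0,"dy":0,"dz":-11.5,"grip":80},{"dx":0,"dy":0,"dz":-13.0,"grip":80},{"dx":0,"dy":0,"dz":-13.2,"grip":80},{"dx":0,"dy":0,"dz":-13.2,"grip":40},{"dx":0,"dy":0,"dz":-13.2,"grip":30},{"dx":0,"dy":0,"dz":-13.2,"grip":30},{"dx":0,"dy":0,"dz":-13.2,"grip":30}], squeeze=20)

```text
validation failed for argument at $.ta...
```

```bash
cat > shot.py <<'E'
import sys; from h import *
k=sys.argv[1]
for n in("scene","top"): cv2.imwrite(f"pics/{n}{k}.png",r.capture(n))
s=r.get_state(); print(s["time_s"],s["tcp_pos"].round(4),s["eef_rot"].round(1),s["contact_force"].round(1),round(s["gripper_width"],4))
E
python3 shot.py 1
```

```text
1.8333 [ 0.5055 -0.2907  0.145 ] [ 1.800e+02 -1.000e-01  1.582e+02] [-0.1 -0.8  0.3] 0.0876
```

Emit:
servo_tool(targets=[{"dx":-0.15,"dy":-0.3,"dz":-3,"spin":0,"grip":100},{"dx":-0.15,"dy":-0.3,"dz":-6,"spin":0,"grip":80},{"dx":-0.15,"dy":-0.3,"dz":-9,"spin":0,"grip":80},{"dx":-0.15,"dy":-0.3,"dz":-11.5,"spin":0,"grip":80},{"dx":-0.15,"dy":-0.3,"dz":-12.7,"spin":0,"grip":80},{"dx":-0.15,"dy":-0.3,"dz":-13,"spin":0,"grip":80},{"dx":-0.15,"dy":-0.3,"dz":-13,"spin":0,"grip":40},{"dx":-0.15,"dy":-0.3,"dz":-13,"spin":0,"grip":30},{"dx":-0.15,"dy":-0.3,"dz":-13,"spin":0,"grip":30},{"dx":-0.15,"dy":-0.3,"dz":-13,"spin":0,"grip":30}], squeeze=20)

```text
time_s: 2.67
tcp_pos: [0.5034, -0.2975, 0.0179]
eef_rot: [180.0, 0.1, 158.0]
contact_force: [0.4, 0.4, 0.3]
gripper_width: 0.0487
```

```bash
python3 shot.py 2
```

```text
2.7667 [ 0.5036 -0.2972  0.0179] [180.    0.2 158. ] [0.9 2.9 4.8] 0.044
```

Emit:
servo_tool(targets=[{"dx":0,"dy":0,"dz":2,"spin":0,"grip":30},{"dx":0,"dy":0,"dz":5,"spin":0,"grip":30},{"dx":0,"dy":1,"dz":8.5,"spin":0,"grip":30},{"dx":0,"dy":4,"dz":11.5,"spin":0.03,"grip":30},{"dx":0,"dy":7.5,"dz":13.5,"spin":0.06,"grip":30},{"dx":0,"dy":11,"dz":15,"spin":0.09,"grip":30},{"dx":0,"dy":15,"dz":16,"spin":0.12,"grip":30},{"dx":0,"dy":19,"dz":16.5,"spin":0.15,"grip":30},{"dx":0,"dy":23,"dz":16.5,"spin":0.18,"grip":30},{"dx":-0.1,"dy":26.5,"dz":16.5,"spin":0.21,"grip":30}])

```text
time_s: 3.6
tcp_pos: [0.5005, -0.03, 0.1818]
eef_rot: [179.9, 0.0, 170.1]
contact_force: [1.5, -0.5, -6.0]
gripper_width: 0.0432
```

Emit:
servo_tool(targets=[{"dx":-0.1,"dy":2,"dz":0,"spin":0,"grip":30},{"dx":-0.1,"dy":3.3,"dz":-1,"spin":0,"grip":30},{"dx":-0.1,"dy":4.1,"dz":-2,"spin":0,"grip":30},{"dx":-0.1,"dy":4.1,"dz":-2.7,"spin":0,"grip":30},{"dx":-0.1,"dy":4.1,"dz":-2.7,"spin":0,"grip":30},{"dx":-0.1,"dy":4.1,"dz":-2.7,"spin":0,"grip":30},{"dx":-0.1,"dy":4.1,"dz":-2.7,"spin":0,"grip":30},{"dx":-0.1,"dy":4.1,"dz":-2.7,"spin":0,"grip":30},{"dx":-0.1,"dy":4.1,"dz":-2.7,"spin":0,"grip":30},{"dx":-0.1,"dy":4.1,"dz":-2.7,"spin":0,"grip":30}])

```text
time_s: 4.43
tcp_pos: [0.5007, 0.0084, 0.1548]
eef_rot: [180.0, 0.0, 170.0]
contact_force: [-0.0, -0.4, -5.6]
gripper_width: 0.0442
```

```bash
python3 shot.py 3; python3 - <<'E'
import cv2,numpy as np
a=cv2.imread("pics/scene3.png");b=cv2.imread("pics/top3.png")
c=lambda im,x,y,w,h,W,H:cv2.resize(im[y:y+h,x:x+w],(W,H),interpolation=cv2.INTER_CUBIC)
cv2.imwrite("pics/c3.png",np.hstack([c(b,212,160,80,100,400,500),c(a,216,130,80,100,400,500)]))
E
```

```text
4.5333 [0.5006 0.0086 0.1548] [180.   0. 170.] [-0.5 -1.1 -5.6] 0.0437
```

View pics/c3.png

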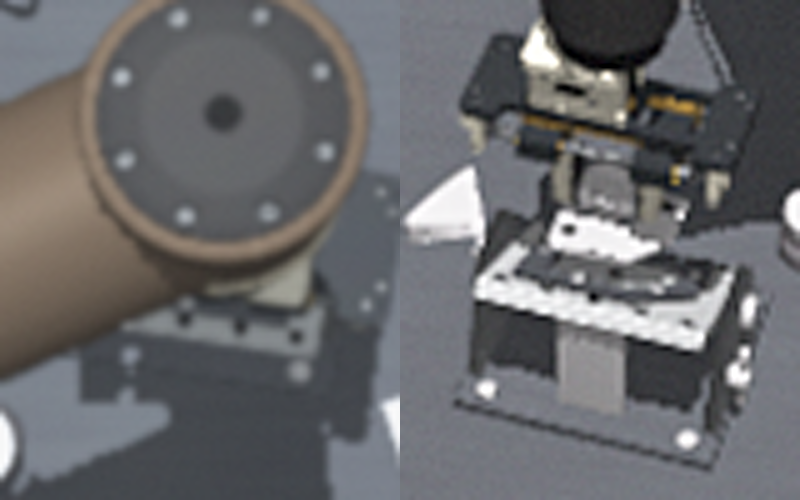

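```bash
cat > held.py <<'E'
import sys
from fit import *
k=sys.argv[1]; t=np.array(eval(sys.argv[2]))
im=load(("scene",),[f"pics/scene{k}.png"]); g,C=im["scene"]
poly=rect(.064,.084,.010,.026)
pts=S(poly); N=PERP(pts); m=np.r_[20:60,120:300]  # skip part hidden
def pose(q):
    e,dy,dz,ph,ya=q; R=rz(np.radians(-10)+ya); c,s=np.cos(ph),np.sin(ph); P=np.array([[c,0,-s],[0,1,0],[s,0,c]])
    Rf=R@P; grip=t+[0,0,.0188]+R@[e,dy,dz]   # grip point = lug point 36.7mm above underside
    return Rf, grip+Rf@np.array([.006,.008,-.0367])
def f(q):
    Rf,o=pose(q)
    A=proj("scene",pts@Rf.T+o,C); B=proj("scene",(pts+N*4e-3)@Rf.T+o,C); d=B-A; d/=np.linalg.norm(d,axis=1,keepdims=True)
    h=lambda u:map_coordinates(g,[u[:,1],u[:,0]],order=1)
    v=(h(A+d*.9)-h(A-d*.9)).reshape(-1,60).mean(1); w=np.array([.5,0,1,1,1])
    return -(v*w).sum()/w.sum()+2e6*(q[1]**2*.5+q[2]**2)+ 400*q[4]**2 + 2e4*max(0,abs(q[0])-.006)
best=None
for e in(-.004,0,.004):
  for ph in np.radians([-15,-5,0,5,15]):
    s0=np.array([e,0,0,ph,0]); o=minimize(f,s0,method="Nelder-Mead",options=dict(initial_simplex=np.vstack([s0]+[s0+v for v in np.diag([.004,.002,.002,.1,.03])]),xatol=1e-5,fatol=1e-3,maxiter=2000))
    if best is None or o.fun<best.fun: best=o
q=best.x; print("e,dy,dz mm",(q[:3]*1e3).round(1),"pitch,yaw deg",np.degrees(q[3:]).round(1),"score",-best.fun)
Rf,o=pose(q); print("foot mid",o.round(4), "edge+x mid",(o+Rf@[.032,0,0]).round(4))
I=cv2.imread(f"pics/scene{k}.png"); s=6; x0,y0=222,150
z=cv2.resize(I[y0:y0+80,x0:x0+80],None,fx=s,fy=s,interpolation=cv2.INTER_CUBIC)
def dr(P,c): cv2.polylines(z,[(((proj("scene",P,C)-[x0,y0]+.5)*s)).round().astype(int)],True,c,1)
dr(poly@Rf.T+o,(0,0,255))
Rn=rz(np.radians(-10))@RT; n=np.array([.5125,.0158,.095])
for zz,a,b,c in((0,.068,.088,.027),(.007,.074,.094,.028)): dr(rect(a,b,zz,c)@Rn.T+n,(0,255,0))
cv2.imwrite(f"pics/h{k}.png",z)
E
python3 held.py 3 "[.5008,.0085,.1548]"
```

```text
e,dy,dz mm [ 6.   0.3 -0. ] pitch,yaw deg [11.7  1.8] score 78.7587018209533
foot mid [0.5211 0.0139 0.1388] edge+x mid [0.5521 0.0095 0.1453]
```

View pics/h3.png

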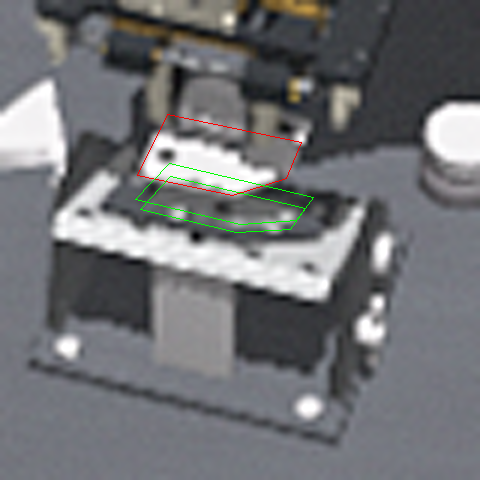

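```bash
cat > ov.py <<'E'
from fit import *
C=cal("scene"); s=8
def crop(f,x0,y0,w,h): return cv2.resize(cv2.imread(f)[y0:y0+h,x0:x0+w],None,fx=s,fy=s,interpolation=cv2.INTER_NEAREST)
def dr(z,P,c,x0,y0,n="scene",CC=None): cv2.polylines(z,[((proj(n,P,CC or C)-[x0,y0]+.5)*s).round().astype(int)],True,c,1)
Rn=rz(np.radians(-10))@RT; n=np.array([.5125,.0158,.095])
def nest(z,x0,y0,nm="scene",CC=None):
    for zz,a,b,c in((0,.068,.088,.027),(.007,.074,.094,.028)): dr(z,rect(a,b,zz,c)@Rn.T+n,(0,255,0),x0,y0,nm,CC)
A=crop("pics/scene0.png",228,168,60,36); nest(A,228,168)
B=crop("pics/scene0.png",164,175,32,36)
Rb=rz(np.radians(-22)); b=np.array([.5127,-.2885,0])
for zz,c in((.01,(0,0,255)),(0,(0,200,255))): dr(B,rect(.064,.084,zz,.026)@Rb.T+b,c,164,175)
D=crop("pics/scene3.png",236,160,48,36)
R=rz(np.radians(-10)); t=np.array([.5008,.0085,.1548])
o=t+[0,0,-.0179]+R@[-.0005+.006,.008,0]
for zz,c in((.01,(0,0,255)),(0,(0,200,255))): dr(D,rect(.064,.084,zz,.026)@R.T+o,c,236,160)
CT=cal("top"); F=crop("pics/top0.png",216,176,48,36); F=crop("pics/top0.png",220,178,64,36)[:,:512]; nest(F,220,178,"top",CT)
G=np.zeros((576,800,3),np.uint8)
G[:288,:480]=A; G[:288,490:746]=B; G[288:,:384]=D; G[288:,390:800]=F[:,:410]
cv2.imwrite("pics/ov.png",G)
E
python3 ov.py
```

```text
(no output)
```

View pics/ov.png

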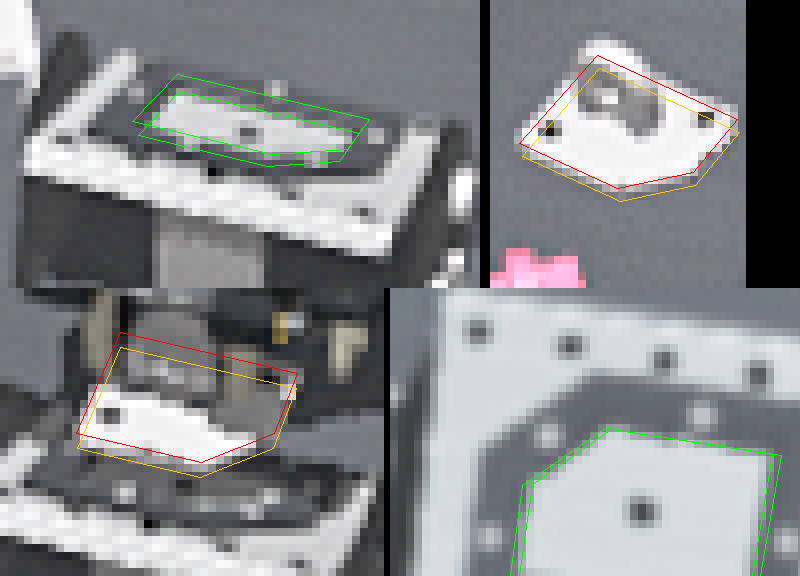

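Emit:
servo_tool(targets=[{"dx":0.07,"dy":0.1,"dz":-0.6,"spin":0,"grip":30},{"dx":0.07,"dy":0.1,"dz":-1.2,"spin":0,"grip":30},{"dx":0.07,"dy":0.1,"dz":-1.7,"spin":0,"grip":30},{"dx":0.07,"dy":0.1,"dz":-2.0,"spin":0,"grip":30},{"dx":0.07,"dy":0.1,"dz":-2.2,"spin":0,"grip":30},{"dx":0.07,"dy":0.1,"dz":-2.3,"spin":0,"grip":30},{"dx":0.07,"dy":0.1,"dz":-2.4,"spin":0,"grip":30},{"dx":0.07,"dy":0.1,"dz":-2.5,"spin":0,"grip":30},{"dx":0.07,"dy":0.1,"dz":-2.6,"spin":0,"grip":30},{"dx":0.07,"dy":0.1,"dz":-2.6,"spin":0,"grip":30}], squeeze=15)

```text
time_s: 5.37
tcp_pos: [0.5012, 0.0099, 0.1285]
eef_rot: [180.0, -0.0, 170.0]
contact_force: [-0.4, -0.3, -5.8]
gripper_width: 0.0435
```

Emit:
servo_tool(targets=[{"dx":0,"dy":0,"dz":-0.1,"spin":0,"grip":30},{"dx":0,"dy":0,"dz":-0.2,"spin":0,"grip":30},{"dx":-0.05,"dy":0,"dz":-0.3,"spin":0,"grip":30},{"dx":-0.1,"dy":0,"dz":-0.4,"spin":0,"grip":30},{"dx":-0.15,"dy":0,"dz":-0.5,"spin":0,"grip":30},{"dx":-0.2,"dy":0,"dz":-0.6,"spin":0,"grip":30},{"dx":-0.25,"dy":0,"dz":-0.7,"spin":0,"grip":30},{"dx":-0.3,"dy":0.05,"dz":-0.8,"spin":0,"grip":30},{"dx":-0.35,"dy":0.05,"dz":-0.9,"spin":0,"grip":30},{"dx":-0.35,"dy":0.05,"dz":-0.9,"spin":0,"grip":30}])

```text
time_s: 6.2
tcp_pos: [0.4976, 0.0105, 0.1195]
eef_rot: [180.0, 0.0, 170.0]
contact_force: [-3.0, 3.8, -1.4]
gripper_width: 0.0439
```

```bash
python3 shot.py 4
```

```text
6.3 [0.4977 0.0105 0.1195] [180.  -0. 170.] [-3.3  3.7 -0.6] 0.0436
```

Emit:
servo_tool(targets=[{"dx":0,"dy":0.05,"dz":0,"spin":0,"grip":30},{"dx":0,"dy":0.1,"dz":0,"spin":0,"grip":30},{"dx":0,"dy":0.15,"dz":0,"spin":0,"grip":30},{"dx":0,"dy":0.2,"dz":0,"spin":0,"grip":30},{"dx":0,"dy":0.2,"dz":0,"spin":0,"grip":30},{"dx":0,"dy":0.2,"dz":0,"spin":0,"grip":30},{"dx":-0.05,"dy":0.2,"dz":-0.1,"spin":0,"grip":30},{"dx":-0.1,"dy":0.2,"dz":-0.2,"spin":0,"grip":30},{"dx":-0.1,"dy":0.2,"dz":-0.2,"spin":0,"grip":30},{"dx":-0.1,"dy":0.2,"dz":-0.2,"spin":0,"grip":30}])

```text
time_s: 7.13
tcp_pos: [0.4967, 0.0124, 0.1175]
eef_rot: [180.0, 0.0, 170.0]
contact_force: [-2.2, -1.6, -2.8]
gripper_width: 0.0437
```

```bash
python3 shot.py 5;  python3 - <<'E'
from fit import *
C=cal("scene"); s=8; x0,y0=228,160
z=cv2.resize(cv2.imread("pics/scene5.png")[y0:y0+50,x0:x0+64],None,fx=s,fy=s,interpolation=cv2.INTER_NEAREST)
def dr(P,c): cv2.polylines(z,[((proj("scene",P,C)-[x0,y0]+.5)*s).round().astype(int)],True,c,1)
Rn=rz(np.radians(-10))@RT; n=np.array([.5125,.0158,.095])
dr(rect(.074,.094,.007,.028)@Rn.T+n,(0,255,0))
cv2.imwrite("pics/c5.png",z)
E
```

```text
7.2333 [0.4968 0.0124 0.1176] [180.   0. 170.] [-1.  -1.8 -2.8] 0.0433
```

View pics/c5.png

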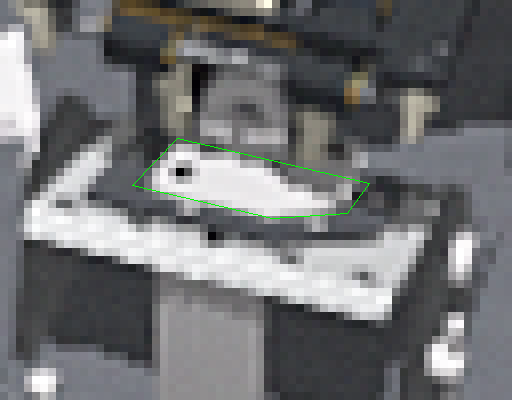

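Emit:
servo_tool(targets=[{"dx":-0.08,"dy":0,"dz":-0.12,"spin":0,"grip":30},{"dx":-0.16,"dy":0,"dz":-0.24,"spin":0,"grip":30},{"dx":-0.23,"dy":0,"dz":-0.36,"spin":0,"grip":30},{"dx":-0.3,"dy":0.02,"dz":-0.48,"spin":0,"grip":30},{"dx":-0.36,"dy":0.03,"dz":-0.6,"spin":0,"grip":30},{"dx":-0.41,"dy":0.04,"dz":-0.7,"spin":0,"grip":30},{"dx":-0.45,"dy":0.05,"dz":-0.8,"spin":0,"grip":30},{"dx":-0.48,"dy":0.05,"dz":-0.88,"spin":0,"grip":30},{"dx":-0.5,"dy":0.05,"dz":-0.95,"spin":0,"grip":30},{"dx":-0.5,"dy":0.05,"dz":-0.95,"spin":0,"grip":30}])

```text
time_s: 8.07
tcp_pos: [0.4919, 0.0129, 0.1084]
eef_rot: [180.0, 0.0, 170.0]
contact_force: [-1.6, 0.6, 2.3]
gripper_width: 0.0439
```

```bash
python3 shot.py 6
```

```text
8.1667 [0.4919 0.0129 0.1084] [180.   0. 170.] [-1.7  1.4  2.5] 0.0438
```

Emit:
servo_tool(targets=[{"dx":-0.02,"dy":0,"dz":-0.06,"spin":0,"grip":30},{"dx":-0.04,"dy":0,"dz":-0.12,"spin":0,"grip":30},{"dx":-0.06,"dy":0,"dz":-0.18,"spin":0,"grip":30},{"dx":-0.08,"dy":0,"dz":-0.24,"spin":0,"grip":30},{"dx":-0.08,"dy":0,"dz":-0.3,"spin":0,"grip":30},{"dx":-0.08,"dy":0,"dz":-0.3,"spin":0,"grip":30},{"dx":-0.08,"dy":0,"dz":-0.3,"spin":0,"grip":30},{"dx":-0.08,"dy":0,"dz":-0.3,"spin":0,"grip":30},{"dx":-0.08,"dy":0,"dz":-0.3,"spin":0,"grip":30},{"dx":-0.08,"dy":0,"dz":-0.3,"spin":0,"grip":30}])

```text
time_s: 9.0
tcp_pos: [0.4922, 0.0128, 0.1074]
eef_rot: [180.0, 0.2, 170.1]
contact_force: [-5.9, 0.2, 20.9]
gripper_width: 0.0436
```

```bash
python3 shot.py 7; python3 - <<'E'
from fit import *
C=cal("scene"); s=8; x0,y0=228,160
z=cv2.resize(cv2.imread("pics/scene7.png")[y0:y0+50,x0:x0+64],None,fx=s,fy=s,interpolation=cv2.INTER_NEAREST)
def dr(P,c): cv2.polylines(z,[((proj("scene",P,C)-[x0,y0]+.5)*s).round().astype(int)],True,c,1)
Rn=rz(np.radians(-10))@RT; n=np.array([.5125,.0158,.095])
dr(rect(.064,.084,.010,.026)@Rn.T+n,(0,255,0))
cv2.imwrite("pics/c7.png",z)
E
```

```text
9.1 [0.4923 0.0128 0.1074] [180.    0.2 170.1] [-6.2 -0.4 21. ] 0.0435
```

View pics/c7.png

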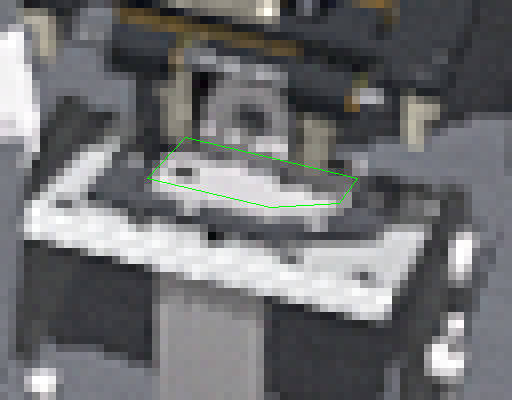

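Emit:
servo_tool(targets=[{"dx":0,"dy":0,"dz":0.08,"spin":0,"grip":48},{"dx":0,"dy":0,"dz":0.15,"spin":0,"grip":52},{"dx":0,"dy":0,"dz":0.15,"spin":0,"grip":56},{"dx":0,"dy":0,"dz":0.15,"spin":0,"grip":60},{"dx":0,"dy":0,"dz":0.15,"spin":0,"grip":65},{"dx":0,"dy":0,"dz":0.2,"spin":0,"grip":65},{"dx":0,"dy":0,"dz":1,"spin":0,"grip":65},{"dx":0,"dy":0,"dz":3,"spin":0,"grip":65},{"dx":0,"dy":0,"dz":6,"spin":0,"grip":65},{"dx":0,"dy":0,"dz":9,"spin":0,"grip":65}])

```text
time_s: 9.93
tcp_pos: [0.4903, 0.0126, 0.1961]
eef_rot: [-179.9, -0.1, 170.0]
contact_force: [1.4, 1.2, -0.6]
gripper_width: 0.0569
```

Emit:
servo_tool(targets=[{"dx":0,"dy":3,"dz":1,"spin":0.05,"grip":80},{"dx":0,"dy":6,"dz":1,"spin":0.1,"grip":80},{"dx":0,"dy":10,"dz":1,"spin":0.15,"grip":80},{"dx":0,"dy":14,"dz":1,"spin":0.2,"grip":80},{"dx":-1,"dy":18,"dz":1,"spin":0.2,"grip":80},{"dx":-2,"dy":22,"dz":1,"spin":0.2,"grip":80},{"dx":-3,"dy":25,"dz":1,"spin":0.2,"grip":80},{"dx":-3.2,"dy":28,"dz":1,"spin":0.2,"grip":80},{"dx":-3.2,"dy":29,"dz":1,"spin":0.2,"grip":80},{"dx":-3.2,"dy":29,"dz":1,"spin":0.2,"grip":80}])

```text
time_s: 10.77
tcp_pos: [0.4587, 0.3052, 0.2052]
eef_rot: [-180.0, 0.0, -178.4]
contact_force: [0.1, -0.2, -0.0]
gripper_width: 0.07
```

```bash
python3 shot.py 8; python3 - <<'E'
from fit import *
im=load(V2,["pics/scene8.png","pics/top8.png"])
NB=[(S(rect(.064,.084,.010,.026)),1,V2)]
for v in(V2,("top",),("scene",)):
  x,sc=fit([.5125,.0158,.095,np.radians(-10)],NB,{k:im[k] for k in v},True); print(v,x,np.degrees(x[-1]),sc)
s=7; G=[]
Rn=rz(np.radians(-10))@RT; n=np.array([.5125,.0158,.095])
for nm,x0,y0 in(("scene",228,155),("top",222,172)):
    C=cal(nm); z=cv2.resize(cv2.imread(f"pics/{nm}8.png")[y0:y0+60,x0:x0+57],None,fx=s,fy=s,interpolation=cv2.INTER_NEAREST)
    P=rect(.064,.084,.010,.026)@Rn.T+n
    if nm=="scene": cv2.polylines(z,[((proj(nm,P,C)-[x0,y0]+.5)*s).round().astype(int)],True,(0,255,0),1)
    G.append(z)
cv2.imwrite("pics/c8.png",np.hstack(G))
E
```

```text
10.8667 [0.4587 0.3027 0.2051] [-180.    -0.  -178.5] [-0.3 -0.2 -0.1] 0.0698
('scene', 'top') [ 0.51847519  0.01524603 -0.19515204] -11.181388233874731 54.01380879769877
('top',) [ 0.51777552  0.01575548 -0.22357867] -12.81011415634644 53.4734593547414
('scene',) [ 0.51940538  0.01483518 -0.16435643] -9.416929941850508 56.94295933128143
```

View pics/c8.png

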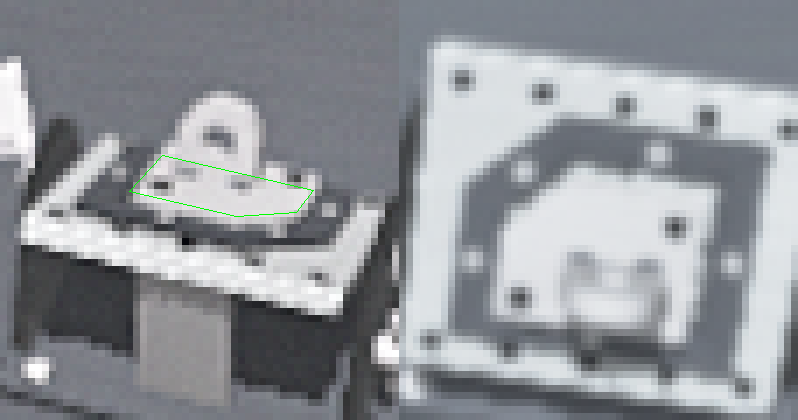

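```bash
python3 - <<'E'
from fit import *
Rn=rz(np.radians(-10))@RT; n=np.array([.5125,.0158,.095])
for nm in V2:
  C=cal(nm)
  for k in(0,8):
    g=cv2.cvtColor(cv2.imread(f"pics/{nm}{k}.png"),cv2.COLOR_BGR2GRAY).astype(float)
    def prof(pts):
        A=proj(nm,pts@Rn.T+n,C); return map_coordinates(g,[A[:,1],A[:,0]],order=1)
    xs=np.arange(-90,91,3)
    P=np.mean([prof(np.c_[xs,np.full(len(xs),y),0*xs]*1e-3) for y in(-38,-36,-34)],0)
    print(nm,k,"x:",dict(zip(xs.tolist(),P.round().astype(int).tolist())))
    ys=np.arange(-60,61,3)
    P=np.mean([prof(np.c_[np.full(len(ys),x),ys,0*ys]*1e-3) for x in(-2,0,2)],0)
    print(nm,k,"y:",dict(zip(ys.tolist(),P.round().astype(int).tolist())))
E
```

```text
scene 0 x: {-90: 123, -87: 122, -84: 120, -81: 119, -78: 117, -75: 114, -72: 110, -69: 105, -66: 101, -63: 99, -60: 102, -57: 105, -54: 108, -51: 109, -48: 110, -45: 111, -42: 115, -39: 121, -36: 135, -33: 153, -30: 172, -27: 192, -24: 209, -21: 216, -18: 220, -15: 221, -12: 220, -9: 219, -6: 219, -3: 220, 0: 220, 3: 220, 6: 220, 9: 218, 12: 214, 15: 199, 18: 178, 21: 155, 24: 132, 27: 115, 30: 104, 33: 94, 36: 89, 39: 83, 42: 75, 45: 67, 48: 68, 51: 76, 54: 80, 57: 83, 60: 95, 63: 122, 66: 154, 69: 190, 72: 218, 75: 233, 78: 244, 81: 249, 84: 247, 87: 243, 90: 239}
scene 0 y: {-60: 98, -57: 102, -54: 95, -51: 82, -48: 87, -45: 130, -42: 193, -39: 220, -36: 220, -33: 217, -30: 215, -27: 214, -24: 215, -21: 215, -18: 215, -15: 217, -12: 219, -9: 209, -6: 172, -3: 103, 0: 107, 3: 149, 6: 191, 9: 220, 12: 219, 15: 216, 18: 210, 21: 206, 24: 207, 27: 206, 30: 201, 33: 191, 36: 169, 39: 135, 42: 113, 45: 98, 48: 93, 51: 93, 54: 93, 57: 88, 60: 91}
scene 8 x: {-90: 208, -87: 213, -84: 215, -81: 215, -78: 215, -75: 215, -72: 215, -69: 215, -66: 215, -63: 212, -60: 206, -57: 200, -54: 195, -
[... 2051 characters left out ...]
: 221, -9: 219, -6: 219, -3: 221, 0: 221, 3: 218, 6: 214, 9: 209, 12: 205, 15: 205, 18: 213, 21: 221, 24: 225, 27: 226, 30: 222, 33: 177, 36: 129, 39: 109, 42: 106, 45: 108, 48: 110, 51: 115, 54: 132, 57: 155, 60: 147, 63: 122, 66: 126, 69: 173, 72: 216, 75: 230, 78: 220, 81: 184, 84: 147, 87: 128, 90: 125}
top 8 y: {-60: 155, -57: 186, -54: 192, -51: 157, -48: 121, -45: 123, -42: 169, -39: 208, -36: 223, -33: 225, -30: 224, -27: 224, -24: 223, -21: 221, -18: 221, -15: 223, -12: 225, -9: 226, -6: 227, -3: 227, 0: 227, 3: 227, 6: 226, 9: 226, 12: 227, 15: 227, 18: 228, 21: 229, 24: 229, 27: 229, 30: 229, 33: 229, 36: 229, 39: 228, 42: 217, 45: 178, 48: 131, 51: 112, 54: 112, 57: 112, 60: 116}
```

```bash
python3 - <<'E'
from fit import *
np.set_printoptions(precision=1,suppress=True)
Rn=rz(np.radians(-10))@RT
a=np.linspace(0,np.pi,19)
for nx in(.5125,.5155):
 n=np.array([nx,.0158,.095])
 for ph in(0,6,12,18,24):
  c,s=np.cos(np.radians(ph)),np.sin(np.radians(ph)); R=np.array([[c,0,s],[0,1,0],[-s,0,c]]) # -x end up
  f=lambda P:((np.array(P,float)-[32,0,0])@R.T+[32,0,0])*1e-3@Rn.T+n
  lug=np.array([[-6+t,-8+22*np.cos(q),32+22*np.sin(q)] for q in a for t in(-6,6)])
  L=proj("scene",f(lug)); e=proj("scene",f([[0,-8,32],[-6,-8,32]])).mean(0)
  T=proj("top",f(lug)); b=proj("top",f([[-32,-42,10],[-32,42,10],[32,-42,10]]))
  h=proj("scene",f([[-32,-42,10],[-32,42,10],[-32,-42,0]]))
  print(nx,ph,"eye",e,"lugtop",L[:,1].min(),"lugx",L[:,0].min(),L[:,0].max(),"| top: lug rows",T[:,1].min(),T[:,1].max(),"cols",T[:,0].min(),T[:,0].max(),"corners",b.ravel(),"sc back",h.ravel())
E
python3 - <<'E'
import cv2
g=cv2.cvtColor(cv2.imread("pics/scene8.png"),6); print(g[164:188,246:274])
g=cv2.cvtColor(cv2.imread("pics/top8.png"),6); print(g[194:226,234:270])
E
```

```text
0.5125 0 eye [258.2 175.4] lugtop 168.94575693931816 lugx 252.26705573032632 264.65737387345786 | top: lug rows 209.91887140767756 218.08914240739014 cols 245.25945301203305 260.50630898992904 corners [263.3 219.2 236.  215.  266.4 200. ] sc back [250.6 176.6 272.2 181.7 250.2 179.1]
0.5125 6 eye [258.1 174.8] lugtop 168.27669285864832 lugx 252.13815777386318 264.5836419635158 | top: lug rows 209.28779774354206 216.9680578913788 cols 245.28378346369016 260.6249700913109 corners [263.2 219.7 235.8 215.5 266.5 199.7] sc back [250.8 175.1 272.4 180.2 250.5 177.5]
0.5125 12 eye [258.  174.3] lugtop 167.7975114959814 lugx 251.97025088371547 264.46147598407936 | top: lug rows 208.50186230670207 215.66298766396633 cols 245.33687420674923 260.7662931779059 corners [263.2 220.  235.6 215.8 266.5 199.4] sc back [250.9 173.6 272.5 178.7 250.6 175.9]
0.5125 18 eye [257.8 173.9] lugtop 167.5124899133465 lugx 251.76482296633864 264.3020001625553 | top: lug rows 207.56851411044602 214.23498005571702 cols 245.42122056704645 260.92887803324436 corners [263.3 220.1 235.5 215.9 266.6 199. ] sc back [25
[... 4033 characters left out ...]
22 222 220 224 222 224 228 229 177  91]
 [ 98 117 138 174 197 211 216 215 226 223 225 224 222 222 221 222 221 222
  222 221 224 223 223 225 230 201 115 106]
 [ 87  87  84  87 138 198 193 161 190 191 201 211 218 229 226 224 226 224
  227 229 228 221 219 216 192 143  85 107]
 [ 54  64  69  79 121 172 142  72  89 101 122 154 168 193 200 217 210 200
  206 204 209 194 173 157 124  81  93  90]
 [ 94 139 114  95  51  51  60  81  83  87  90  84  90 103 121 158 146 121
  123 128 160 180 144  81  80  98  96  98]]
[[218 204 182 ... 110 110 109]
 [191 152 128 ... 108 109 108]
 [149 119 110 ... 104 105 107]
 ...
 [223 216 186 ... 112 117 154]
 [202 207 212 ... 114 117 149]
 [140 161 183 ... 128 127 138]]
```

Emit:
servo_tool(targets=[{"dx":0.5,"dy":-3,"dz":0,"spin":-0.02,"grip":75},{"dx":1,"dy":-7,"dz":0,"spin":-0.05,"grip":72},{"dx":2,"dy":-11,"dz":0,"spin":-0.1,"grip":70},{"dx":3,"dy":-15,"dz":0,"spin":-0.15,"grip":68},{"dx":3.4,"dy":-19,"dz":0,"spin":-0.2,"grip":65},{"dx":3.4,"dy":-23,"dz":0,"spin":-0.2,"grip":65},{"dx":3.4,"dy":-26.5,"dz":0,"spin":-0.2,"grip":65},{"dx":3.4,"dy":-28.5,"dz":0,"spin":-0.2,"grip":65},{"dx":3.4,"dy":-29,"dz":0,"spin":-0.2,"grip":65},{"dx":3.4,"dy":-29,"dz":0,"spin":-0.2,"grip":65}])

```text
time_s: 11.7
tcp_pos: [0.4924, 0.0104, 0.2054]
eef_rot: [180.0, 0.0, 169.8]
contact_force: [-0.1, 0.2, 0.6]
gripper_width: 0.0571
```

Emit:
servo_tool(targets=[{"dx":0,"dy":0,"dz":-3,"spin":0,"grip":65},{"dx":0,"dy":0,"dz":-6,"spin":0,"grip":65},{"dx":0,"dy":0,"dz":-8,"spin":0,"grip":65},{"dx":0,"dy":0,"dz":-9,"spin":0,"grip":65},{"dx":0,"dy":0,"dz":-9.5,"spin":0,"grip":65},{"dx":0,"dy":0,"dz":-9.6,"spin":0,"grip":65},{"dx":0,"dy":0,"dz":-9.6,"spin":0,"grip":55},{"dx":0,"dy":0,"dz":-9.6,"spin":0,"grip":45},{"dx":0,"dy":0,"dz":-9.6,"spin":0,"grip":35},{"dx":0,"dy":0,"dz":-9.6,"spin":0,"grip":35}], squeeze=15)

```text
time_s: 12.53
tcp_pos: [0.4935, 0.013, 0.1101]
eef_rot: [180.0, 0.1, 170.0]
contact_force: [-0.4, -0.7, 4.2]
gripper_width: 0.0439
```

Emit:
servo_tool(targets=[{"dx":0.1,"dy":0,"dz":0.05,"spin":0,"grip":35},{"dx":0.2,"dy":-0.03,"dz":0.1,"spin":0,"grip":35},{"dx":0.3,"dy":-0.05,"dz":0.15,"spin":0,"grip":35},{"dx":0.4,"dy":-0.07,"dz":0.2,"spin":0,"grip":35},{"dx":0.4,"dy":-0.07,"dz":0.1,"spin":0,"grip":35},{"dx":0.4,"dy":-0.07,"dz":0,"spin":0,"grip":35},{"dx":0.39,"dy":-0.07,"dz":-0.1,"spin":0,"grip":35},{"dx":0.38,"dy":-0.07,"dz":-0.2,"spin":0,"grip":35},{"dx":0.37,"dy":-0.07,"dz":-0.3,"spin":0,"grip":35},{"dx":0.37,"dy":-0.07,"dz":-0.3,"spin":0,"grip":35}])

```text
time_s: 13.37
tcp_pos: [0.4965, 0.012, 0.1078]
eef_rot: [-180.0, 0.0, 170.1]
contact_force: [-9.1, 0.9, 18.0]
gripper_width: 0.0441
```

```bash
python3 shot.py 9
```

```text
13.4667 [0.4965 0.012  0.1078] [-180.     0.   170.1] [-8.   0.4 17.7] 0.0437
```

Emit:
servo_tool(targets=[{"dx":0,"dy":0,"dz":-0.05,"spin":0,"grip":35},{"dx":-0.03,"dy":0,"dz":-0.1,"spin":0,"grip":35},{"dx":-0.05,"dy":0,"dz":-0.15,"spin":0,"grip":35},{"dx":-0.07,"dy":0,"dz":-0.2,"spin":0,"grip":35},{"dx":-0.1,"dy":0,"dz":-0.25,"spin":0,"grip":35},{"dx":-0.12,"dy":0,"dz":-0.3,"spin":0,"grip":35},{"dx":-0.12,"dy":0,"dz":-0.3,"spin":0,"grip":35},{"dx":-0.12,"dy":0,"dz":-0.3,"spin":0,"grip":35},{"dx":-0.12,"dy":0,"dz":-0.3,"spin":0,"grip":35},{"dx":-0.12,"dy":0,"dz":-0.3,"spin":0,"grip":35}])

```text
time_s: 14.3
tcp_pos: [0.4974, 0.0119, 0.1061]
eef_rot: [180.0, 0.2, 170.1]
contact_force: [-5.0, -2.8, 22.2]
gripper_width: 0.0439
```

```bash
python3 shot.py 10
```

```text
14.4 [0.4973 0.0119 0.106 ] [180.    0.2 170.1] [-4.3 -1.4 22. ] 0.0438
```

Emit:
servo_tool(targets=[{"dx":0.1,"dy":0,"dz":0,"spin":0,"grip":35},{"dx":0.2,"dy":0,"dz":0,"spin":0,"grip":35},{"dx":0.25,"dy":0,"dz":-0.05,"spin":0,"grip":35},{"dx":0.25,"dy":0,"dz":-0.1,"spin":0,"grip":35},{"dx":0.25,"dy":0,"dz":-0.15,"spin":0,"grip":35},{"dx":0.25,"dy":0,"dz":-0.2,"spin":0,"grip":35},{"dx":0.25,"dy":0,"dz":-0.25,"spin":0,"grip":35},{"dx":0.25,"dy":0,"dz":-0.25,"spin":0,"grip":35},{"dx":0.25,"dy":0,"dz":-0.25,"spin":0,"grip":35},{"dx":0.25,"dy":0,"dz":-0.25,"spin":0,"grip":35}])

```text
time_s: 15.23
tcp_pos: [0.4983, 0.0117, 0.1045]
eef_rot: [-180.0, 0.1, 170.1]
contact_force: [-16.6, 0.2, 38.9]
gripper_width: 0.0442
```

```bash
python3 shot.py 11
```

```text
15.3333 [0.4983 0.0117 0.1045] [-1.800e+02  1.000e-01  1.701e+02] [-16.2  -0.5  40.1] 0.0436
```

Emit:
servo_tool(targets=[{"dx":-0.1,"dy":0,"dz":0.2,"spin":0,"grip":42},{"dx":-0.15,"dy":0,"dz":0.3,"spin":0,"grip":52},{"dx":-0.15,"dy":0,"dz":0.35,"spin":0,"grip":56},{"dx":-0.15,"dy":0,"dz":0.35,"spin":0,"grip":60},{"dx":-0.15,"dy":0,"dz":0.35,"spin":0,"grip":65},{"dx":-0.15,"dy":0,"dz":0.5,"spin":0,"grip":65},{"dx":-0.15,"dy":0,"dz":1.2,"spin":0,"grip":65},{"dx":-0.15,"dy":0,"dz":3,"spin":0,"grip":65},{"dx":-0.15,"dy":0,"dz":6,"spin":0,"grip":65},{"dx":-0.15,"dy":0,"dz":9,"spin":0,"grip":65}])

```text
time_s: 16.17
tcp_pos: [0.4957, 0.0119, 0.191]
eef_rot: [-179.9, -0.1, 170.0]
contact_force: [0.8, 0.2, -0.2]
gripper_width: 0.0568
```

Emit:
servo_tool(targets=[{"dx":0,"dy":3,"dz":1,"spin":0.05,"grip":80},{"dx":0,"dy":6,"dz":1,"spin":0.1,"grip":80},{"dx":0,"dy":10,"dz":1,"spin":0.15,"grip":80},{"dx":0,"dy":14,"dz":1,"spin":0.2,"grip":80},{"dx":-1,"dy":18,"dz":1,"spin":0.2,"grip":80},{"dx":-2,"dy":22,"dz":1,"spin":0.2,"grip":80},{"dx":-3,"dy":25,"dz":1,"spin":0.2,"grip":80},{"dx":-3.7,"dy":28,"dz":1,"spin":0.2,"grip":80},{"dx":-3.7,"dy":29,"dz":1,"spin":0.2,"grip":80},{"dx":-3.7,"dy":29,"dz":1,"spin":0.2,"grip":80}])

```text
time_s: 17.0
tcp_pos: [0.4591, 0.3046, 0.2004]
eef_rot: [-180.0, -0.0, -178.4]
contact_force: [1.0, -0.8, 0.5]
gripper_width: 0.0702
```

```bash
python3 shot.py 12; cat > pose.py <<'E'
import sys
from fit import *
# full bracket silhouette/edge fit in jig frame: params dx,dz,tilt,dy,yaw relative to nest guess; compares observed with rendered label image
k=sys.argv[1]
Rn=rz(np.radians(-10))@RT; n0=np.array([.5155,.0158,.095])
a=np.linspace(0,np.pi,25)
lug=[(-6+t,-8+22*np.cos(q),32+22*np.sin(q)) for q in a for t in(-6,6)]+[(-6+t,-8+y,10) for y in(-22,22) for t in(-6,6)]
foot=[tuple(p*1e3) for z in(0,.01) for p in rect(.064,.084,z,.026)]
bw={n:cv2.cvtColor(cv2.imread(f"pics/{n}{k}.png"),6).astype(float) for n in V2}
CC={n:cal(n) for n in V2}
s=8
def place(P,q):
    dx,dz,ph,dy,ya=q; c,s_=np.cos(ph),np.sin(ph)
    R=rz(ya)@np.array([[c,0,s_],[0,1,0],[-s_,0,c]])
    return ((np.array(P,float)-[32,0,0])@R.T+[32+dx,dy,dz])*1e-3@Rn.T+n0
def sil(n,q,x0,y0,w,h):
    m=np.zeros((h*s,w*s),np.uint8)
    for P in(lug,foot):
        u=((proj(n,place(P,q),CC[n])-[x0,y0]+.5)*s).astype(np.float32)
        cv2.fillConvexPoly(m,cv2.convexHull(u).round().astype(np.int32),255)
    return m
if __name__=="__main__":
  # scene only: bracket pixels at the back (above the nest plate) are bright against dark; score = contrast across silhouette, back part only
  x0,y0,w,h=244,162,32,24
  I=bw["scene"][y0:y0+h,x0:x0+w]
  res=[]
  for dx in np.arange(-4,5,1.):
    for ph in np.radians(np.arange(0,17,2)):
      for dy in(-2,-1,0,1,2):
        for ya in np.radians([-2,0,2]):
         for dz in(0,2,4):
          m=sil("scene",(dx,dz,ph,dy,ya),x0,y0,w,h); f=cv2.resize(m,(w,h),interpolation=cv2.INTER_AREA)/255.
          d=I-(np.where(f>=0,105+f*112,0)); wgt=np.ones_like(I); wgt[18:]=0
          res.append((np.mean(np.clip(np.abs(d),0,70)*wgt),dx,dz,np.degrees(ph),dy,np.degrees(ya)))
  res.sort(); [print(np.round(x,1)) for x in res[:8]]
E
python3 pose.py 8; echo; python3 pose.py 12; python3 - <<'E'
import cv2,numpy as np
c=lambda f,x,y:cv2.resize(cv2.imread(f)[y:y+36,x:x+50],None,fx=8,fy=8,interpolation=cv2.INTER_NEAREST)
cv2.imwrite("pics/c12.png",np.vstack([np.hstack([c("pics/scene8.png",234,162),c("pics/scene12.png",234,162)]),np.hstack([c("pics/top8.png",226,190),c("pics/top12.png",226,190)])]))
E
```

```text
17.1 [0.4592 0.3022 0.2003] [-180.    -0.  -178.5] [-0.2 -0.6  0.1] 0.0699
[12.6 -1.   4.   8.   2.   0. ]
[12.6  0.   4.   8.   1.  -2. ]
[12.6  3.   4.  10.   2.  -2. ]
[12.6 -4.   4.   4.   1.   0. ]
[12.6 -1.   4.   8.   1.  -2. ]
[12.6 -2.   4.   6.   2.   0. ]
[12.6  0.   4.   8.   2.   0. ]
[12.6 -2.   4.   6.   1.   0. ]

[12.7 -1.   4.   8.   2.  -2. ]
[12.7 -2.   4.   8.   2.  -2. ]
[12.7 -2.   4.   8.   1.  -2. ]
[12.7 -1.   4.   8.   2.   0. ]
[12.7 -2.   4.   8.   2.   0. ]
[12.7 -4.   4.   6.   2.   0. ]
[12.7 -4.   2.  10.   1.  -2. ]
[12.8 -3.   4.   6.   2.   0. ]
```

View pics/c12.png

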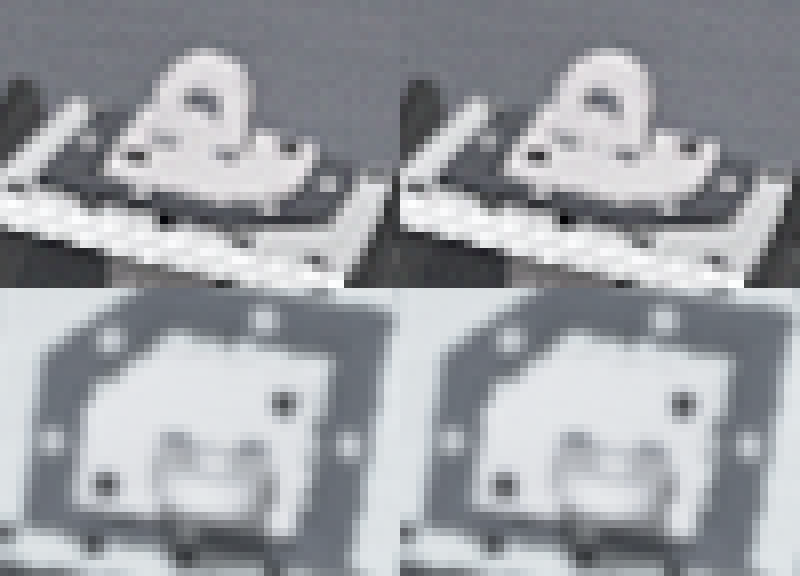

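Emit:
servo_tool(targets=[{"dx":0.5,"dy":-3,"dz":0,"spin":-0.02,"grip":75},{"dx":1,"dy":-7,"dz":0,"spin":-0.05,"grip":72},{"dx":2,"dy":-11,"dz":0,"spin":-0.1,"grip":70},{"dx":2.5,"dy":-15,"dz":0,"spin":-0.15,"grip":68},{"dx":3,"dy":-19,"dz":0,"spin":-0.2,"grip":65},{"dx":3,"dy":-23,"dz":0,"spin":-0.2,"grip":65},{"dx":3,"dy":-26.5,"dz":0,"spin":-0.2,"grip":65},{"dx":3,"dy":-28.5,"dz":0,"spin":-0.2,"grip":65},{"dx":3,"dy":-29,"dz":0,"spin":-0.2,"grip":65},{"dx":3,"dy":-29,"dz":0,"spin":-0.2,"grip":65}])

```text
time_s: 17.93
tcp_pos: [0.4889, 0.0097, 0.2008]
eef_rot: [180.0, 0.0, 169.8]
contact_force: [-0.3, 0.7, 0.1]
gripper_width: 0.0568
```

Emit:
servo_tool(targets=[{"dx":0,"dy":0,"dz":-3,"spin":0,"grip":65},{"dx":0,"dy":0,"dz":-6,"spin":0,"grip":65},{"dx":0,"dy":0,"dz":-8,"spin":0,"grip":65},{"dx":0,"dy":0,"dz":-9,"spin":0,"grip":65},{"dx":0,"dy":0,"dz":-9.2,"spin":0,"grip":55},{"dx":0,"dy":0,"dz":-9.2,"spin":0,"grip":45},{"dx":0,"dy":0,"dz":-9.2,"spin":0,"grip":35},{"dx":0,"dy":0,"dz":-9.2,"spin":0,"grip":35},{"dx":0,"dy":0,"dz":-9.2,"spin":0,"grip":35},{"dx":0,"dy":0,"dz":-9.1,"spin":0,"grip":35}], squeeze=35)

```text
time_s: 18.77
tcp_pos: [0.4892, 0.0122, 0.1098]
eef_rot: [180.0, 0.0, 170.0]
contact_force: [0.5, 0.2, -6.2]
gripper_width: 0.0435
```

Emit:
servo_tool(targets=[{"dx":0.1,"dy":-0.03,"dz":0.1,"spin":0,"grip":35},{"dx":0.2,"dy":-0.06,"dz":0.2,"spin":0,"grip":35},{"dx":0.3,"dy":-0.1,"dz":0.25,"spin":0,"grip":35},{"dx":0.43,"dy":-0.14,"dz":0.25,"spin":0,"grip":35},{"dx":0.43,"dy":-0.14,"dz":0.15,"spin":0,"grip":35},{"dx":0.43,"dy":-0.14,"dz":0.05,"spin":0,"grip":35},{"dx":0.43,"dy":-0.14,"dz":0,"spin":0,"grip":35},{"dx":0.43,"dy":-0.14,"dz":-0.05,"spin":0,"grip":35},{"dx":0.43,"dy":-0.14,"dz":-0.1,"spin":0,"grip":35},{"dx":0.43,"dy":-0.14,"dz":-0.1,"spin":0,"grip":35}])

```text
time_s: 19.6
tcp_pos: [0.4936, 0.0107, 0.109]
eef_rot: [-180.0, 0.0, 170.0]
contact_force: [-4.6, 0.5, 5.5]
gripper_width: 0.0432
```

Emit:
servo_tool(targets=[{"dx":-0.03,"dy":0,"dz":-0.06,"spin":0,"grip":35},{"dx":-0.06,"dy":0,"dz":-0.12,"spin":0,"grip":35},{"dx":-0.1,"dy":0.01,"dz":-0.18,"spin":0,"grip":35},{"dx":-0.13,"dy":0.02,"dz":-0.24,"spin":0,"grip":35},{"dx":-0.16,"dy":0.03,"dz":-0.3,"spin":0,"grip":35},{"dx":-0.18,"dy":0.03,"dz":-0.36,"spin":0,"grip":35},{"dx":-0.2,"dy":0.03,"dz":-0.42,"spin":0,"grip":35},{"dx":-0.2,"dy":0.03,"dz":-0.46,"spin":0,"grip":35},{"dx":-0.2,"dy":0.03,"dz":-0.46,"spin":0,"grip":35},{"dx":-0.2,"dy":0.03,"dz":-0.46,"spin":0,"grip":35}], squeeze=25)

```text
time_s: 20.43
tcp_pos: [0.4936, 0.0109, 0.1068]
eef_rot: [180.0, 0.2, 170.1]
contact_force: [-6.3, -1.7, 22.4]
gripper_width: 0.0435
```

```bash
python3 shot.py 13
```

```text
20.5333 [0.4936 0.0109 0.1068] [180.    0.2 170.1] [-7.1 -1.9 22.5] 0.0437
```

Emit:
servo_tool(targets=[{"dx":0,"dy":0,"dz":0.15,"spin":0,"grip":42},{"dx":0,"dy":0,"dz":0.25,"spin":0,"grip":52},{"dx":0,"dy":0,"dz":0.25,"spin":0,"grip":56},{"dx":0,"dy":0,"dz":0.25,"spin":0,"grip":60},{"dx":0,"dy":0,"dz":0.25,"spin":0,"grip":65},{"dx":0,"dy":0,"dz":0.5,"spin":0,"grip":65},{"dx":0,"dy":0,"dz":1.2,"spin":0,"grip":65},{"dx":0,"dy":0,"dz":3,"spin":0,"grip":65},{"dx":0,"dy":0,"dz":6,"spin":0,"grip":65},{"dx":0,"dy":0,"dz":9,"spin":0,"grip":65}])

```text
time_s: 21.37
tcp_pos: [0.4911, 0.0108, 0.1949]
eef_rot: [-179.9, -0.1, 170.0]
contact_force: [1.0, 0.8, 0.1]
gripper_width: 0.0569
```

Emit:
servo_tool(targets=[{"dx":0,"dy":3,"dz":1,"spin":0.05,"grip":80},{"dx":0,"dy":6,"dz":1,"spin":0.1,"grip":80},{"dx":0,"dy":10,"dz":1,"spin":0.15,"grip":80},{"dx":0,"dy":14,"dz":1,"spin":0.2,"grip":80},{"dx":-1,"dy":18,"dz":1,"spin":0.2,"grip":80},{"dx":-2,"dy":22,"dz":1,"spin":0.2,"grip":80},{"dx":-3,"dy":25,"dz":1,"spin":0.2,"grip":80},{"dx":-3.2,"dy":28,"dz":1,"spin":0.2,"grip":80},{"dx":-3.2,"dy":29,"dz":1,"spin":0.2,"grip":80},{"dx":-3.2,"dy":29,"dz":1,"spin":0.2,"grip":80}])

```text
time_s: 22.2
tcp_pos: [0.4595, 0.3035, 0.2042]
eef_rot: [180.0, 0.0, -178.4]
contact_force: [-0.9, -0.9, 0.7]
gripper_width: 0.0702
```

```bash
python3 shot.py 14; cat > prof.py <<'E'
import sys
from fit import *
Rn=rz(np.radians(-10))@RT; n=np.array([.5125,.0158,.095])
C=cal("top")
for k in sys.argv[1:]:
    g=cv2.cvtColor(cv2.imread(f"pics/top{k}.png"),6).astype(float)
    pr=lambda pts:(lambda A:map_coordinates(g,[A[:,1],A[:,0]],order=1))(proj("top",pts@Rn.T+n,C))
    for yy in(-38,-34,20,24,28,32):
        xs=np.arange(-50,-25,.5); P=pr(np.c_[xs,xs*0+yy,0*xs]*1e-3); i=np.argmax(P>165); print(k,"y",yy,"-x edge",xs[i],end=" ")
    for xx in(-25,-15,-5,5,15):
        ys=np.arange(-55,-30,.5); P=pr(np.c_[ys*0+xx,ys,0*ys]*1e-3); i=np.argmax(P>165); ys2=np.arange(55,30,-.5); P2=pr(np.c_[ys2*0+xx,ys2,0*ys2]*1e-3); j=np.argmax(P2>165); print("| x",xx,ys[i],ys2[j],end=" ")
    s=cv2.cvtColor(cv2.imread(f"pics/scene{k}.png"),6); print("\nscene left edge cols rows172-182:",[int(np.argmax(s[r_,244:262]>160)+244) for r_ in range(168,184)])
E
python3 prof.py 0 8 12 14; python3 -c "
import cv2
g=cv2.cvtColor(cv2.imread('pics/scene14.png'),6); print(g[166:188,246:274])"
```

```text
22.3 [0.4595 0.301  0.204 ] [-180.    -0.  -178.5] [0.3 0.4 0.2] 0.0696
0 y -38 -x edge -31.5 0 y -34 -x edge -32.0 0 y 20 -x edge -31.5 0 y 24 -x edge -31.5 0 y 28 -x edge -31.5 0 y 32 -x edge -31.0 | x -25 -42.5 44.0 | x -15 -42.5 55.0 | x -5 -43.0 44.0 | x 5 -42.5 43.5 | x 15 -43.0 34.5 
scene left edge cols rows172-182: [244, 244, 244, 244, 244, 244, 244, 244, 244, 244, 244, 244, 249, 248, 247, 247]
8 y -38 -x edge -41.5 8 y -34 -x edge -42.5 8 y 20 -x edge -43.0 8 y 24 -x edge -42.5 8 y 28 -x edge -43.0 8 y 32 -x edge -43.0 | x -25 -42.0 46.0 | x -15 -42.5 55.0 | x -5 -55.0 46.5 | x 5 -40.5 44.0 | x 15 -43.5 34.5 
scene left edge cols rows172-182: [258, 256, 255, 254, 254, 253, 253, 244, 244, 244, 250, 244, 248, 248, 247, 247]
12 y -38 -x edge -42.0 12 y -34 -x edge -43.0 12 y 20 -x edge -43.5 12 y 24 -x edge -43.0 12 y 28 -x edge -43.0 12 y 32 -x edge -43.5 | x -25 -42.0 46.5 | x -15 -43.0 55.0 | x -5 -55.0 47.0 | x 5 -40.5 44.0 | x 15 -43.5 34.0 
scene left edge cols rows172-182: [258, 256, 255, 254, 254, 254, 253, 244, 244, 244, 250, 244, 248, 248, 247, 247]
14 y -38 -x edge 
[... 2198 characters left out ...]
166 226 206 165 130 149 189 210 208 207 203 204 208 196 157 126 154 172
  186 208 206 189 133  91 151 207 173  91]
 [138 192 200 212 220 216 211 210 206 204 206 205 203 205 201 187 188 197
  205 208 208 212 203 181 197 216 176  96]
 [ 93 110 133 166 192 208 211 208 217 214 213 209 207 207 207 209 211 209
  210 209 210 209 212 214 219 199 129 108]
 [ 88  85  84  87 135 197 194 163 187 188 194 206 209 218 214 213 213 215
  212 213 214 213 215 213 204 158  85 108]
 [ 54  65  72  74 122 172 142  74  90 102 124 155 170 190 198 210 204 198
  198 203 207 201 189 174 150  95  89  92]
 [ 95 143 116  99  49  54  62  80  85  87  88  84  95 105 128 161 146 124
  131 137 167 184 146  95  99  93  97  98]]
```

Emit:
servo_tool(targets=[{"dx":1.5,"dy":0.4,"dz":0,"spin":0,"grip":80},{"dx":3.2,"dy":0.4,"dz":-2,"spin":0,"grip":80},{"dx":3.2,"dy":0.4,"dz":-5,"spin":0,"grip":80},{"dx":3.2,"dy":0.4,"dz":-8,"spin":0,"grip":80},{"dx":3.2,"dy":0.4,"dz":-11,"spin":0,"grip":80},{"dx":3.2,"dy":0.4,"dz":-13,"spin":0,"grip":80},{"dx":3.2,"dy":0.4,"dz":-13.7,"spin":0,"grip":80},{"dx":3.2,"dy":0.4,"dz":-13.7,"spin":0,"grip":60},{"dx":3.2,"dy":0.4,"dz":-13.7,"spin":0,"grip":45},{"dx":3.2,"dy":0.4,"dz":-13.7,"spin":0,"grip":40}], squeeze=15)

```text
time_s: 23.13
tcp_pos: [0.4927, 0.3055, 0.0688]
eef_rot: [179.9, 0.1, -178.5]
contact_force: [0.1, 0.0, 0.7]
gripper_width: 0.0554
```

Emit:
servo_tool(targets=[{"dx":0,"dy":0,"dz":0,"spin":0,"grip":40},{"dx":0,"dy":0,"dz":0,"spin":0,"grip":40},{"dx":0,"dy":0,"dz":0,"spin":0,"grip":40},{"dx":0,"dy":0,"dz":0,"spin":0,"grip":40},{"dx":0,"dy":0,"dz":0.2,"spin":0,"grip":40},{"dx":0,"dy":0,"dz":0.4,"spin":0,"grip":40},{"dx":0.02,"dy":0,"dz":0.6,"spin":0,"grip":40},{"dx":0.05,"dy":0,"dz":0.8,"spin":0,"grip":40},{"dx":0.1,"dy":0,"dz":1,"spin":0,"grip":40},{"dx":0.1,"dy":0,"dz":1,"spin":0,"grip":40}])

```text
time_s: 23.97
tcp_pos: [0.4926, 0.303, 0.0775]
eef_rot: [-179.9, -0.0, -178.6]
contact_force: [4.4, -8.5, -3.4]
gripper_width: 0.046
```

Emit:
servo_tool(targets=[{"dx":0.49,"dy":-0.15,"dz":0.7,"spin":0,"grip":40},{"dx":1.0,"dy":-0.15,"dz":1.45,"spin":0,"grip":40},{"dx":1.63,"dy":-0.15,"dz":2.1,"spin":0,"grip":40},{"dx":2.36,"dy":-0.15,"dz":2.63,"spin":0,"grip":40},{"dx":3.18,"dy":-0.15,"dz":3.02,"spin":0,"grip":40},{"dx":4.05,"dy":-0.13,"dz":3.27,"spin":0,"grip":40},{"dx":4.95,"dy":-0.1,"dz":3.36,"spin":0,"grip":40},{"dx":5.85,"dy":-0.08,"dz":3.29,"spin":0,"grip":40},{"dx":6.73,"dy":-0.05,"dz":3.07,"spin":0,"grip":40},{"dx":7.55,"dy":-0.03,"dz":2.7,"spin":0,"grip":40}])

```text
time_s: 24.8
tcp_pos: [0.5696, 0.3047, 0.106]
eef_rot: [180.0, 0.1, -178.5]
contact_force: [-4.1, -2.3, 4.8]
gripper_width: 0.0459
```

```bash
python3 shot.py 15
```

```text
24.9 [0.5708 0.3048 0.1053] [ 180.     0.2 -178.5] [ 3.1 -3.9  0.1] 0.0456
```

Emit:
servo_tool(targets=[{"dx":0.4,"dy":0,"dz":-0.24,"spin":0,"grip":40},{"dx":0.75,"dy":0,"dz":-0.5,"spin":0,"grip":40},{"dx":1.2,"dy":0,"dz":-0.9,"spin":0,"grip":40},{"dx":1.2,"dy":0,"dz":-0.9,"spin":0,"grip":40},{"dx":1.2,"dy":0,"dz":-0.9,"spin":0,"grip":55},{"dx":1.2,"dy":0,"dz":-0.9,"spin":0,"grip":70},{"dx":1.2,"dy":0,"dz":-0.9,"spin":0,"grip":80},{"dx":1.2,"dy":0,"dz":1,"spin":0,"grip":80},{"dx":0,"dy":0,"dz":5,"spin":0,"grip":80},{"dx":-3,"dy":-1,"dz":8,"spin":0,"grip":50}])

```text
time_s: 25.73
tcp_pos: [0.5415, 0.2964, 0.1835]
eef_rot: [-180.0, 0.1, -178.5]
contact_force: [1.0, 0.7, 2.7]
gripper_width: 0.0664
```

```bash
python3 shot.py 16
```

```text
25.8333 [0.5394 0.2963 0.1888] [ 179.7    0.4 -178.4] [ 0.9 -0.1  1.3] 0.0604
```

Emit:
servo_tool(targets=[{"dx":-1.5,"dy":-1.5,"dz":0,"spin":0,"grip":20},{"dx":-3,"dy":-3.2,"dz":-1,"spin":0,"grip":0},{"dx":-3,"dy":-3.2,"dz":-2,"spin":0,"grip":0},{"dx":-3,"dy":-3.2,"dz":-2,"spin":0,"grip":0},{"dx":-3,"dy":-3.2,"dz":-2,"spin":0,"grip":0},{"dx":-3,"dy":-3.2,"dz":-2,"spin":0,"grip":0},{"dx":-3,"dy":-3.2,"dz":-2,"spin":0,"grip":0},{"dx":-3,"dy":-3.2,"dz":-2,"spin":0,"grip":0},{"dx":-3,"dy":-3.2,"dz":-2,"spin":0,"grip":0},{"dx":-3,"dy":-3.2,"dz":-2,"spin":0,"grip":0}], squeeze=20)

```text
time_s: 26.67
tcp_pos: [0.5098, 0.2634, 0.1626]
eef_rot: [180.0, 0.0, -178.5]
contact_force: [-0.2, -0.2, 0.1]
gripper_width: 0.0008
```

```bash
python3 shot.py 17; python3 - <<'E'
import cv2,numpy as np
from h import *
c=lambda f,x,y:cv2.resize(cv2.imread(f)[y:y+70,x:x+56],None,fx=7,fy=7,interpolation=cv2.INTER_CUBIC)
cv2.imwrite("pics/c17.png",np.hstack([c("pics/scene17.png",306,156),c("pics/top17.png",132,172)]))
E
```

```text
26.7667 [0.5097 0.2633 0.1626] [-180.    -0.  -178.5] [ 0.9  0.5 -0.1] 0.0004
```

View pics/c17.png

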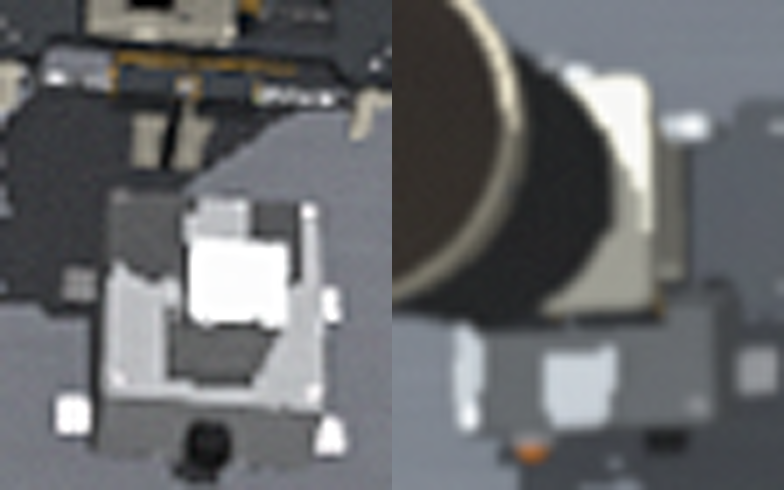

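```bash
python3 - <<'E'
from fit import *
np.set_printoptions(precision=0,suppress=True)
R=rz(np.radians(1.3)); b=np.array([.5097,.3052,0])
for th in(1.4,1.7,2.0,2.2):
    c,s=np.cos(th),np.sin(th); Q=np.array([[c,0,s],[0,1,0],[-s,0,c]])
    P=np.array([[-66,-23,24],[-66,23,24],[-74,0,24],[4,-23,24],[4,23,24],[-66,-23,-19],[-66,23,-19]],float)@Q.T+[34,0,78]
    u=(proj("scene",P*1e-3@R.T+b)-[306,156]+.5)*7
    print(th,u.ravel())
t=np.array([[0,-10.4,88],[0,10.4,88],[0,0,62]])*1e-3@R.T+b
print("tip off/on/pivot",(((proj("scene",t)-[306,156])+.5)*7).ravel())
E
```

```text
1.4 [197. 253. 290. 260. 246. 244. 179. 357. 269. 364. 195. 198. 286. 205.]
1.7 [195. 292. 289. 300. 244. 288. 177. 364. 267. 371. 196. 220. 288. 227.]
2.0 [192. 335. 285. 342. 241. 335. 175. 367. 265. 374. 196. 251. 289. 259.]
2.2 [189. 362. 282. 370. 238. 366. 175. 366. 264. 374. 196. 276. 289. 284.]
tip off/on/pivot [206. 259. 246. 262. 219. 292.]
```

Emit:
servo_tool(targets=[{"dx":-0.5,"dy":0,"dz":-2,"spin":0,"grip":0},{"dx":-0.5,"dy":0,"dz":-4.5,"spin":0,"grip":0},{"dx":-0.5,"dy":0,"dz":-6.5,"spin":0,"grip":0},{"dx":-0.5,"dy":0,"dz":-7.8,"spin":0,"grip":0},{"dx":-0.5,"dy":0,"dz":-8.2,"spin":0,"grip":0},{"dx":-0.5,"dy":0,"dz":-8.2,"spin":0,"grip":0},{"dx":-0.5,"dy":0.4,"dz":-8.2,"spin":0,"grip":0},{"dx":-0.5,"dy":0.8,"dz":-8.2,"spin":0,"grip":0},{"dx":-0.5,"dy":1.2,"dz":-8.2,"spin":0,"grip":0},{"dx":-0.5,"dy":1.5,"dz":-8.2,"spin":0,"grip":0}])

```text
time_s: 27.6
tcp_pos: [0.505, 0.2788, 0.0816]
eef_rot: [180.0, 0.1, -178.5]
contact_force: [0.1, -0.9, 1.7]
gripper_width: 0.0003
```

Emit:
servo_tool(targets=[{"dx":0,"dy":0.3,"dz":0,"spin":0,"grip":0},{"dx":0,"dy":0.6,"dz":0,"spin":0,"grip":0},{"dx":0,"dy":0.9,"dz":0,"spin":0,"grip":0},{"dx":0,"dy":1.1,"dz":0,"spin":0,"grip":0},{"dx":0,"dy":1.2,"dz":0,"spin":0,"grip":0},{"dx":0,"dy":1.3,"dz":0,"spin":0,"grip":0},{"dx":0,"dy":1.4,"dz":0,"spin":0,"grip":0},{"dx":0,"dy":1.4,"dz":0,"spin":0,"grip":0},{"dx":0,"dy":1.4,"dz":0,"spin":0,"grip":0},{"dx":0,"dy":1.4,"dz":0,"spin":0,"grip":0}])

```text
time_s: 28.43
tcp_pos: [0.5045, 0.2922, 0.0805]
eef_rot: [180.0, -0.0, -178.5]
contact_force: [-0.6, -0.0, -0.1]
gripper_width: -0.0001
```

Emit:
servo_tool(targets=[{"dx":0,"dy":0.1,"dz":0,"spin":0,"grip":0},{"dx":0,"dy":0.2,"dz":0,"spin":0,"grip":0},{"dx":0,"dy":0.3,"dz":0,"spin":0,"grip":0},{"dx":0,"dy":0.4,"dz":0,"spin":0,"grip":0},{"dx":0,"dy":0.5,"dz":0,"spin":0,"grip":0},{"dx":0,"dy":0.6,"dz":0,"spin":0,"grip":0},{"dx":0,"dy":0.6,"dz":0,"spin":0,"grip":0},{"dx":0,"dy":0.6,"dz":0,"spin":0,"grip":0},{"dx":0,"dy":0.6,"dz":0,"spin":0,"grip":0},{"dx":0,"dy":0.6,"dz":0,"spin":0,"grip":0}])

```text
time_s: 29.27
tcp_pos: [0.5041, 0.2938, 0.0803]
eef_rot: [-179.6, -0.2, -178.6]
contact_force: [4.1, -16.4, 4.5]
gripper_width: 0.0002
```

```bash
python3 shot.py 18
```

```text
29.3667 [0.5042 0.2939 0.0803] [-1.796e+02 -1.000e-01 -1.786e+02] [  4.3 -17.3   3.9] 0.0003
```

Emit:
servo_tool(targets=[{"dx":0,"dy":-1,"dz":0,"spin":0,"grip":0},{"dx":0,"dy":-2,"dz":0.5,"spin":0,"grip":0},{"dx":0,"dy":-2,"dz":4,"spin":0,"grip":0},{"dx":0,"dy":-2,"dz":8,"spin":0,"grip":30},{"dx":0,"dy":-1,"dz":12,"spin":0,"grip":80},{"dx":3,"dy":0.5,"dz":12.5,"spin":0,"grip":80},{"dx":6.5,"dy":0.7,"dz":12.5,"spin":0,"grip":80},{"dx":6.5,"dy":0.7,"dz":12.5,"spin":0,"grip":80},{"dx":6.5,"dy":0.7,"dz":12.5,"spin":0,"grip":80},{"dx":6.5,"dy":0.7,"dz":11,"spin":0,"grip":80}], squeeze=15)

```text
time_s: 30.2
tcp_pos: [0.5709, 0.3059, 0.1932]
eef_rot: [179.8, 0.2, -178.5]
contact_force: [0.1, 0.1, 0.9]
gripper_width: 0.0418
```

```bash
python3 shot.py 19
```

```text
30.3 [0.568  0.3044 0.1887] [-179.9   -0.2 -178.5] [-1.  -0.6 -1.3] 0.0499
```

Emit:
servo_tool(targets=[{"dx":0,"dy":0,"dz":0,"spin":0,"grip":80},{"dx":0,"dy":0,"dz":0,"spin":0,"grip":80},{"dx":0,"dy":0,"dz":-2,"spin":0,"grip":80},{"dx":0,"dy":0,"dz":-4,"spin":0,"grip":80},{"dx":0,"dy":0,"dz":-6,"spin":0,"grip":80},{"dx":0,"dy":0,"dz":-7.5,"spin":0,"grip":80},{"dx":0,"dy":0,"dz":-8.3,"spin":0,"grip":80},{"dx":0,"dy":0,"dz":-8.3,"spin":0,"grip":50},{"dx":0,"dy":0,"dz":-8.3,"spin":0,"grip":40},{"dx":0,"dy":0,"dz":-8.3,"spin":0,"grip":40}])

```text
time_s: 31.13
tcp_pos: [0.5703, 0.3058, 0.1091]
eef_rot: [179.9, 0.1, -178.5]
contact_force: [1.1, -0.6, 0.4]
gripper_width: 0.0556
```

Emit:
servo_tool(targets=[{"dx":0,"dy":0,"dz":0,"spin":0,"grip":40},{"dx":0,"dy":0,"dz":0,"spin":0,"grip":40},{"dx":0,"dy":0,"dz":0,"spin":0,"grip":40},{"dx":0,"dy":0,"dz":0,"spin":0,"grip":40},{"dx":-0.5,"dy":0,"dz":0.2,"spin":0,"grip":40},{"dx":-1,"dy":0,"dz":0.35,"spin":0,"grip":40},{"dx":-1.5,"dy":0,"dz":0.45,"spin":0,"grip":40},{"dx":-2,"dy":0,"dz":0.5,"spin":0,"grip":40},{"dx":-2.5,"dy":0,"dz":0.5,"spin":0,"grip":40},{"dx":-3,"dy":0,"dz":0.4,"spin":0,"grip":40}])

```text
time_s: 31.97
tcp_pos: [0.541, 0.3042, 0.1132]
eef_rot: [-180.0, 0.2, -178.5]
contact_force: [5.4, -8.4, 6.9]
gripper_width: 0.0457
```

Emit:
servo_tool(targets=[{"dx":-0.6,"dy":-0.15,"dz":-0.12,"spin":0,"grip":40},{"dx":-1.1,"dy":-0.15,"dz":-0.28,"spin":0,"grip":40},{"dx":-2.14,"dy":-0.15,"dz":-0.68,"spin":0,"grip":40},{"dx":-3.07,"dy":-0.15,"dz":-1.28,"spin":0,"grip":40},{"dx":-3.85,"dy":-0.15,"dz":-2.06,"spin":0,"grip":40},{"dx":-4.45,"dy":-0.15,"dz":-2.99,"spin":0,"grip":40},{"dx":-4.77,"dy":-0.15,"dz":-3.76,"spin":0,"grip":40},{"dx":-4.95,"dy":-0.15,"dz":-4.4,"spin":0,"grip":40},{"dx":-4.95,"dy":-0.15,"dz":-4.6,"spin":0,"grip":40},{"dx":-4.95,"dy":-0.15,"dz":-4.6,"spin":0,"grip":40}])

```text
time_s: 32.8
tcp_pos: [0.4889, 0.3028, 0.0651]
eef_rot: [-179.9, -0.1, -178.6]
contact_force: [-3.2, -3.9, -1.2]
gripper_width: 0.0458
```

Emit:
servo_tool(targets=[{"dx":0,"dy":0,"dz":0,"spin":0,"grip":55},{"dx":0,"dy":0,"dz":0,"spin":0,"grip":70},{"dx":0,"dy":0.1,"dz":0,"spin":0,"grip":80},{"dx":0,"dy":0.1,"dz":0.5,"spin":0,"grip":80},{"dx":0,"dy":0.1,"dz":3,"spin":0,"grip":80},{"dx":0,"dy":0.1,"dz":6.5,"spin":0,"grip":80},{"dx":0,"dy":0.1,"dz":6.5,"spin":0,"grip":30},{"dx":0,"dy":0.1,"dz":6.5,"spin":0,"grip":0},{"dx":0,"dy":0.1,"dz":6.5,"spin":0,"grip":0},{"dx":0,"dy":0.1,"dz":6.5,"spin":0,"grip":0}])

```text
time_s: 33.63
tcp_pos: [0.4898, 0.3045, 0.1301]
eef_rot: [-180.0, -0.0, -178.5]
contact_force: [-0.3, 0.4, -0.8]
gripper_width: 0.049
```

Emit:
servo_tool(targets=[{"dx":0,"dy":0,"dz":0,"spin":0,"grip":0},{"dx":0,"dy":0,"dz":0,"spin":0,"grip":0},{"dx":0,"dy":0,"dz":-0.8,"spin":0,"grip":0},{"dx":0,"dy":0,"dz":-1.6,"spin":0,"grip":0},{"dx":0,"dy":0,"dz":-2.2,"spin":0,"grip":0},{"dx":0,"dy":0,"dz":-2.6,"spin":0,"grip":0},{"dx":0,"dy":0,"dz":-2.8,"spin":0,"grip":0},{"dx":0,"dy":0,"dz":-2.95,"spin":0,"grip":0},{"dx":0,"dy":0,"dz":-3.05,"spin":0,"grip":0},{"dx":0,"dy":0,"dz":-3.05,"spin":0,"grip":0}])

```text
time_s: 34.47
tcp_pos: [0.4907, 0.3053, 0.1021]
eef_rot: [179.9, 0.1, -178.5]
contact_force: [-5.8, -2.2, 16.6]
gripper_width: 0.0002
```

Emit:
servo_tool(targets=[{"dx":0,"dy":0,"dz":0.6,"spin":0,"grip":0},{"dx":0,"dy":0,"dz":3,"spin":0,"grip":0},{"dx":0,"dy":0,"dz":6,"spin":0,"grip":0},{"dx":0,"dy":0,"dz":10,"spin":0,"grip":0},{"dx":0,"dy":3,"dz":12,"spin":0,"grip":0},{"dx":0,"dy":7,"dz":12,"spin":0,"grip":0},{"dx":0,"dy":11,"dz":12,"spin":0,"grip":0},{"dx":0,"dy":15,"dz":12,"spin":0,"grip":0},{"dx":0,"dy":17,"dz":12,"spin":0,"grip":0},{"dx":0,"dy":17,"dz":12,"spin":0,"grip":0}])

```text
time_s: 35.3
tcp_pos: [0.4895, 0.4786, 0.2183]
eef_rot: [-179.9, -0.0, -178.4]
contact_force: [-0.4, -1.3, -0.4]
gripper_width: 0.0003
```

```bash
python3 shot.py 20; python3 prof.py 14 20; python3 - <<'E'
import cv2,numpy as np
c=lambda f,x,y,w,h:cv2.resize(cv2.imread(f)[y:y+h,x:x+w],(w*6,h*6),interpolation=cv2.INTER_CUBIC)
L=[c("pics/scene0.png",310,172,50,48),c("pics/scene20.png",310,172,50,48)]
M=[c("pics/top20.png",134,176,60,48)[:,:300],c("pics/scene20.png",236,160,50,48)]
cv2.imwrite("pics/c20.png",np.vstack([np.hstack(L),np.hstack(M)]))
a,b=[cv2.imread(f"pics/scene{k}.png").astype(int)[172:226,310:362] for k in(0,20)]
print("box diff px",(abs(a-b).max(2)>40).sum())
E
```

```text
35.4 [0.4896 0.4752 0.2188] [-1.799e+02 -1.000e-01 -1.785e+02] [-0.9 -0.8  0.4] 0.0003
14 y -38 -x edge -35.0 14 y -34 -x edge -35.0 14 y 20 -x edge -36.5 14 y 24 -x edge -36.5 14 y 28 -x edge -36.0 14 y 32 -x edge -36.0 | x -25 -41.5 44.5 | x -15 -42.5 55.0 | x -5 -55.0 44.5 | x 5 -41.5 43.5 | x 15 -43.0 34.5 
scene left edge cols rows172-182: [244, 258, 255, 254, 253, 253, 253, 244, 244, 244, 250, 244, 248, 247, 246, 247]
20 y -38 -x edge -35.0 20 y -34 -x edge -34.5 20 y 20 -x edge -36.5 20 y 24 -x edge -36.0 20 y 28 -x edge -35.5 20 y 32 -x edge -35.5 | x -25 -41.5 44.0 | x -15 -42.0 55.0 | x -5 -55.0 44.5 | x 5 -41.0 43.0 | x 15 -42.5 34.5 
scene left edge cols rows172-182: [244, 258, 255, 254, 253, 253, 252, 244, 244, 244, 250, 244, 248, 247, 246, 247]
box diff px 166
```

View pics/c20.png

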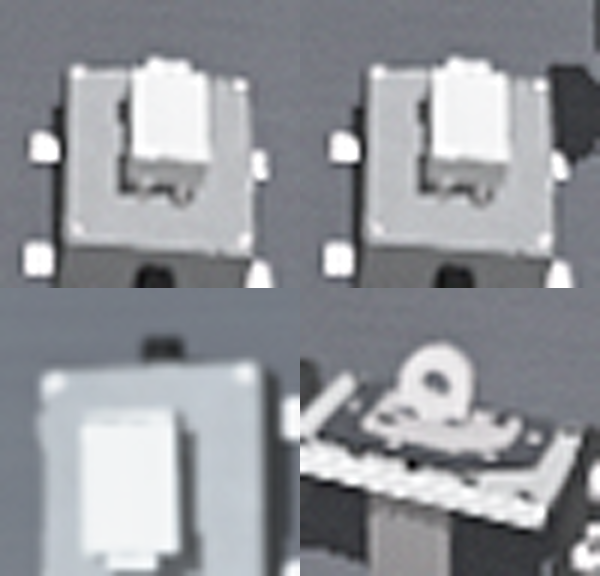

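```bash
python3 -c "
from plant import r
print(r.close_job())"
```

```text
the job is handed in; nothing more can be done
None
```

I loaded the bracket into the pocket, threw the toggle and shut the cover, then handed the job in at 35.4 s. No verdict comes back, and the toggle's final angle was never seen in a picture.

- **Bracket:** The first seating failed. The foot's lower edge was resting on the pocket's downhill rim, tilted about 8°, and pressing it again did not move it. I gripped it harder, lifted it, shifted it about 4 mm uphill and set it down again. After that the foot's edges and the lug's eye matched the home position to within about 1 mm in the top view and a pixel or so in the scene view. They were unchanged in the last pictures.
- **Measurement that disagreed:** My first estimate of the pocket's position was off by at least 1 mm along the slope, because the pocket's walls hide part of its floor from the camera. That contributed to the failed first seating.
- **Cover:** It opened to about 1.9 rad, judged from the scene picture. I closed it again and pressed its top down: the fingers met it at 102 mm above the bench with 17 N, which is the shut height. The final picture looks the same as the one before I started.
- **Toggle:** I pushed it across until the tool met a firm stop at 17 N. That is my only evidence it is on, as the arm and the cover hid it from both cameras.
- **Other things on the bench:** I kept clear of them but did not measure their final positions.

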